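# Pack culture cups under the cantilever tray

## Robot

A 6-joint arm with a two-finger parallel gripper is mounted at the origin on the work surface. World frame = base frame: x ahead of the robot, y to its left, z up, the work surface at z = 0. Lengths are in m, angles in rad, forces in N, time in s.
With the tool pointing down it reaches from about 0.375 to 0.975 m from the base axis. Payload 3.8 kg.
Tool frame: the origin (TCP) lies at the very end of the fingers, on their centre line; the grasp point (between the pads) lies 19 mm behind it (bot.grip_point_offset is the distance from the TCP to the grasp point, in m); z points along the fingers, x is the direction in which the jaws open and shut, and the axes are right-handed (so a half turn about z gives the same grasp; the last joint's range is limited). The gripper opens to 85 mm and grips with 20 to 120 N. Pads are 22 mm wide; open, the fingers measure 114 mm over their backs; the gripper's body (76 mm by 85 mm) begins 54 mm behind the grasp point. The pads swing forward as they close: fully open they stand 13 mm farther back than shut.
Start: joints at [1.171, 0.264, 1.604, -0, 1.274, -0.037], TCP at [0.24, 0.631, 0.231] pointing down, gripper open.
Joint ranges: [-2.63, 2.63], [-0.94, 2.18], [0.31, 2.57], [-1.31, 4.45], [0, 2.66], [-2.55, 2.55]. Speed limits (rad/s): [2.57, 2.57, 3.14, 3.14, 3.14, 3.14].

## Interface

Orientations are given as a rotation vector (axis times angle).
In Python, from workcell import bot, read_camera gives the robot as it stands.
- The arm moves only by the tool arm_command, never from a script. Its argument "rows" is a list of rows, each an object with "delta_rot": the turn, a rotation vector about the tool's x, y, z in rad, a list of three; "xyz": the shift along the tool's x, y, z in m, a list of three; "gripper": the finger opening in m, from 0 to 0.0854. A call has 1 to 12 rows; each row shifts and turns the commanded pose from where the row before left it, along the tool's axes as they then stand; what a row does not reach is not made up. A row lasts 1/10 s, in which the tool goes at most 50 mm and 8.59 degrees, less where a joint would pass 70% of its speed; a pose out of reach is approached as far as the arm can. A call is refused whole if a number of a shift passes 0.05 or a number of a turn 0.15, either way. A call with a gripper value outside its range is refused whole. The fingers move at their own pace and stop on an object; "force" is the grip in N (left out, the last holds). Time passes only in rows, so rows that do not move let the fingers close. It gives the time, the measured TCP pose, the force and the opening at its end, in the units of the state.
- bot.read_state(): the state, without advancing time (a new reading comes with each control period).
- read_camera(name): name is "side" or "top"; returns a dict with "pixels" (400x640x3 uint8, red, green, blue), "range_z" (400x640 float32, m along the optical axis (not along the pixel's ray), 0 where there is no reading), "intrinsics" (3x3 intrinsics, pixels), "dist_coeffs" ([k1, k2, p1, p2, k3] as OpenCV has them; the pictures are not rectified), "camera_from_world" (4x4, takes a point from world to camera coordinates). Camera axes: x right, y up, looking along -z (the intrinsics and any distortion apply to the point x, -y, -z); pixel columns grow to the right and rows downward; lengths in m; the calibration is good to about 2 mm. A picture is of the moment at which its call begins.
- bot.finish_job(): hands the job in, once; it reports no verdict.
The state is a dict: "time": time; "q": joint angles; "joint_vel": joint speeds; "joint_torque": joint torques, N m; "tool_pos": TCP position; "tcp_rot": TCP orientation; "wrist_force": force on the tool from outside, world axes, zero at the start; "torque": the same for the moment, N m; "width": opening from 0.0 (shut) to 1.0 (fully open).
Only numpy, scipy, OpenCV 4.12 (cv2) and the standard library are available. Lean on these libraries where they do the work, as an engineer would, in place of code of your own. Each camera call takes 0.05 s, during which the arm holds its last target.

## Task

Get the two culture cups with amber medium ready to carry: take the tray of the cantilever box by its handle and swing it up and over until it rests open, stand both amber cups upright in the compartment underneath, then swing the tray back down until it sits fully closed on the box. Guide the tray both ways instead of letting it fall, set the cups down without dropping or tipping them, keep the forceps and the marker in the tray, and leave the cup with red medium and the sensor where they are.

Things in the scene. Friction and masses are not known exactly. Their poses are not given: they have to be found in the camera images.
- box_floor (a point): Centre of the inner floor of the dark box's base, 7 mm above the bench. Axes are the box's: z up, y along its length (260 mm), x across its width (170 mm), away from the robot, to where the tray swings. Base: walls 4 mm, rim 75 mm above the bench; one compartment 162 (x) by 252 (y) by 68 mm deep, undivided, empty at the start. The base stays put on the bench.
- swing_centre (a point): Fixed point of the base, 88 mm along the box's +x from box_floor and 98 mm above the bench: centre of the circle (radius 104 mm, in the box's x-z plane) on which the handle's middle travels. From this point, in the box's frame, the handle lies at x = -104 mm * cos(a), z = 104 mm * sin(a), with a = 0.559 + joint swing.
- handle (a point): Middle of the tray's black handle bar: 16 mm wide across the box's x, 18 mm high, 124 mm long along the box's y, on two end posts 112 mm apart. Free space of 29 mm under the bar above the tray's rim. 153 mm above the bench when closed.
- tray_floor (a point): Centre of the inner floor of the pale tray (170 x 260 mm, 40 mm high, walls and floor 3 mm, a spine along y under the handle); axes as the box's. Closed, it lies on the base's rim and covers it, inner floor 78 mm above the bench. Four steel arms on the box's ends carry it: it stays level and turned like the box, and only shifts along the arc, up and over to +x.
- swing (a joint): Angle of the tray's arms, rad: 0 = closed on the base, 2.025 = fully open on its stop, handle 176 mm further to +x at the same height and the compartment uncovered; highest at 1.01 (handle 202 mm above the bench). Arms turn easily, the tray with tools weighs about 0.5 kg. Its weight holds it closed below 1.0 and open beyond; let go in between, it falls.
- cup_a_mid (a point): Lidded clear plastic culture cup, 46 mm tall overall; body tapers from 44 mm at the foot to 54 mm under the lid, lid 62 mm across and 6 mm thick at the top; about 80 g (hidden variation). Stands upright on the bench at the start. Amber medium with green growth: to be packed. The point is its centre, 23 mm above its underside, z up.
- cup_b_mid (a point): Lidded clear plastic culture cup, 46 mm tall overall; body tapers from 44 mm at the foot to 54 mm under the lid, lid 62 mm across and 6 mm thick at the top; about 80 g (hidden variation). Stands upright on the bench at the start. Amber medium with green growth: to be packed, just like cup_a. The point is its centre, 23 mm above its underside, z up.
- cup_red_mid (a point): Same kind of cup with bright red medium and no growth: stays on the bench. The point is its centre, 23 mm above its underside. The three single cups swap places between starts.
- forceps_mid (a point): Steel forceps, 150 mm long, 10 mm high, loose in the tray on the near side of the spine (lying along y). The point is their middle.
- marker_mid (a point): White marker pen with blue cap, 135 mm long, 18 mm thick, loose in the tray on the far side of the spine (lying along y). The point is its middle.
- sensor_mid (a point): White climate sensor standing on the bench, body 46 x 58 x 60 mm on a round foot, 79 mm tall: not to be disturbed. The point is 45 mm above the bench.
Things that resemble listed ones, but are neither listed nor needed, are in the scene too. Leave any purple look-alike of the part that bears cup_red_mid alone. What is shaped like the part that bears sensor_mid but purple is not meant.

How it is judged:
On the way, in this order (a step that is already met when the one before it is completed fails the run):
1. the tray is swung over and rests open (value of joint swing above 1.85 rad), for 0.2 s.
2. both amber cups stand upright on the compartment's floor, the tray still open (x of cup_a_mid in the frame of box_floor between -0.08 and 0.08 m and y of cup_a_mid in the frame of box_floor between -0.125 and 0.125 m and z of cup_a_mid in the frame of box_floor between 0.015 and 0.031 m and angle between each of cup_a_mid, cup_b_mid's own z axis and vertical below 0.2 rad and x of cup_b_mid in the frame of box_floor between -0.08 and 0.08 m and y of cup_b_mid in the frame of box_floor between -0.125 and 0.125 m and z of cup_b_mid in the frame of box_floor between 0.015 and 0.031 m and value of joint swing above 1.6 rad), for 0.2 s.
At the end, for the whole second after the job is handed in: The tray is closed (joint below 0.04 rad, within 4 mm of its seat); both amber cups stand in the compartment, within 0.2 rad of upright and on its floor (centre 15 to 31 mm above it); forceps and marker lie in the tray; the red cup and the sensor stand upright within 30 mm of where they were (value of joint swing below 0.04 rad and x of cup_a_mid in the frame of box_floor between -0.08 and 0.08 m and y of cup_a_mid in the frame of box_floor between -0.125 and 0.125 m and z of cup_a_mid in the frame of box_floor between 0.015 and 0.031 m and angle between each of cup_a_mid, cup_b_mid, cup_red_mid, sensor_mid's own z axis and vertical below 0.2 rad and x of cup_b_mid in the frame of box_floor between -0.08 and 0.08 m and y of cup_b_mid in the frame of box_floor between -0.125 and 0.125 m and z of cup_b_mid in the frame of box_floor between 0.015 and 0.031 m and x of forceps_mid in the frame of tray_floor between -0.085 and 0.085 m and y of forceps_mid in the frame of tray_floor between -0.13 and 0.13 m and z of forceps_mid in the frame of tray_floor between -0.01 and 0.035 m and x of marker_mid in the frame of tray_floor between -0.085 and 0.085 m and y of marker_mid in the frame of tray_floor between -0.13 and 0.13 m and z of marker_mid in the frame of tray_floor between -0.01 and 0.035 m and distance of each of cup_red_mid, sensor_mid from where it was at the start of the episode below 0.03 m); the robot touches nothing.
It fails at once if the tray is let fall: with no finger on it, its arms turn faster than 3 rad/s (0.3 m/s at the handle, a fall of about 15 mm), either way (contact force between the fingers and tray below 0.2 N and (velocity of joint swing above 3 rad/s or velocity of joint swing below -3 rad/s)).
It fails at once if an amber cup is tipped by more than 0.7 rad (angle between any of cup_a_mid, cup_b_mid's own z axis and vertical above 0.7 rad).
It fails at once if an amber cup is dropped into the box: faster than 0.6 m/s (a fall of about 20 mm) inside the compartment ((x of cup_a_mid in the frame of box_floor between -0.085 and 0.085 m and y of cup_a_mid in the frame of box_floor between -0.13 and 0.13 m and z of cup_a_mid in the frame of box_floor below 0.065 m and linear speed of cup_a above 0.6 m/s) or (x of cup_b_mid in the frame of box_floor between -0.085 and 0.085 m and y of cup_b_mid in the frame of box_floor between -0.13 and 0.13 m and z of cup_b_mid in the frame of box_floor below 0.065 m and linear speed of cup_b above 0.6 m/s)).
It also fails if it takes over 72 s, if anything falls off the work surface, if the arm or the gripper's body presses on something with over 40 N, if the wrist force passes 120 N, or if a joint passes its speed limit or range.

## Working session

There is one attempt and no reset: what is moved stays moved. The work goes in short steps, Python scripts to look and compute and a tool call to move; the robot and the scene stay as the last step left them, time stands still between calls to the robot, and variables do not carry over. Pictures are saved under pics/ and viewed, and the job is handed in when it is done.

Besides the shell and the picture viewer there is one more tool, called after "Emit:" as a command line: name --argument value ..., lists and objects as JSON in quotes. arm_command: Moves the arm, as the interface text tells. Its arguments: {"type":"object","properties":{"rows":{"type":"array","items":{"type":"object","properties":{"delta_rot":{"type":"array","items":{"type":"number"}},"xyz":{"type":"array","items":{"type":"number"}},"gripper":{"type":"number"}}}},"force":{"type":"number"}},"required":["rows"]}

```bash
ls; mkdir -p pics; python3 - <<'E'
from workcell import bot, read_camera
import cv2
print(bot.read_state(), bot.grip_point_offset)
for n in("side","top"):
    c=read_camera(n); cv2.imwrite(f"pics/{n}0.png",c["pixels"][:,:,::-1]); print(n,c["intrinsics"],c["dist_coeffs"],c["camera_from_world"])
E
```

```text
pics
{'time': 0.0, 'q': array([ 1.17111259e+00,  2.64783223e-01,  1.60542383e+00, -8.98654362e-06,
        1.27370880e+00, -3.68800129e-02]), 'joint_vel': array([-0.00022083,  0.00037166,  0.00156428, -0.00046117, -0.00022316,
       -0.0017525 ]), 'joint_torque': array([ 7.59643876e-05, -5.15105617e+01, -3.67312074e+01,  2.71631834e-04,
        1.29949237e-02, -2.22421484e-06]), 'tool_pos': array([0.23925117, 0.63036329, 0.22991488]), 'tcp_rot': array([ 2.5847219 ,  1.78351398, -0.00306952]), 'wrist_force': array([-0.2568558 ,  0.52266944,  0.41781834]), 'torque': array([ 0.01885863,  0.00555169, -0.02995356]), 'width': 1.002184719005834} 0.0187
side [[394.26873096   0.         323.12118428]
 [  0.         394.26873096 199.35175352]
 [  0.           0.           1.        ]] [-0.10018517  0.          0.          0.          0.        ] [[ 0.7133389  -0.70077335  0.0080202  -0.40048723]
 [ 0.36879956  0.38509461  0.84598406 -0.28952391]
 [-0.59593162 -0.60051549  0.53314787 -0.92882054]
 [ 0.          0.          0.          1.        ]]
top [[500.66819267   0.         321.08954397]
 [  0.         500.66819267 199.41247375]
 [  0.           0.           1.        ]] [-0.01509222  0.          0.          0.          0.        ] [[-0.02826508 -0.99959593 -0.00301043 -0.02007591]
 [ 0.98763427 -0.02839119  0.15418332 -0.5391625 ]
 [-0.15420649  0.0013848   0.98803767 -1.27574008]
 [ 0.          0.          0.          1.        ]]
```

View pics/top0.png

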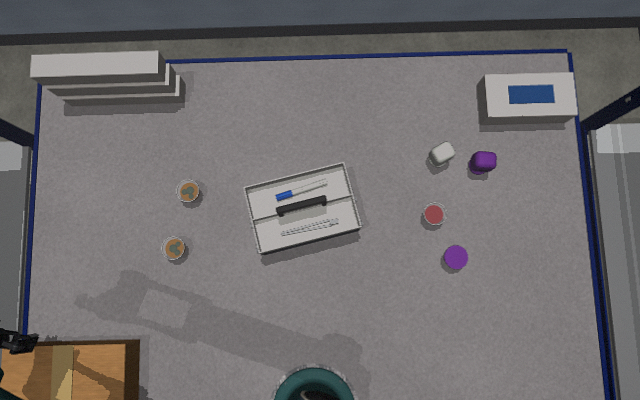

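View pics/side0.png

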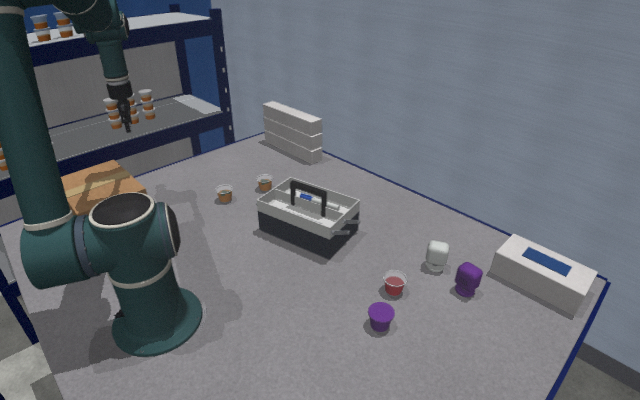

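The top view shows the amber cups at about (188,191) and (174,249), the red cup at (433,214) and the box at about (303,208) with its handle running from (278,212) to (326,201). The white sensor is at (441,154). Next I'll measure these.

```bash
cat > h.py <<'E'
import numpy as np, cv2
from workcell import bot, read_camera
def cam(n):
    c=read_camera(n); c['K']=np.array(c["intrinsics"]);c['d']=np.array(c["dist_coeffs"]);c['T']=np.array(c["camera_from_world"]);return c
def ray(c,uv):
    u=cv2.undistortPoints(np.array(uv,float).reshape(-1,1,2),c['K'],c['d'],None,None,None).reshape(-1,2) if False else cv2.undistortPoints(np.array(uv,float).reshape(-1,1,2),c['K'],c['d']).reshape(-1,2)
    d=np.c_[u[:,0],-u[:,1],-np.ones(len(u))]
    R=c['T'][:3,:3];o=-R.T@c['T'][:3,3]
    return o,d@R
def plane(c,uv,z):
    o,d=ray(c,uv); return o+d*((z-o[2])/d[:,2])[:,None]
def cloud(c):
    v,u=np.mgrid[0:400,0:640]
    o,d=ray(c,np.c_[u.ravel(),v.ravel()])
    return (o+d*c['range_z'].ravel()[:,None]).reshape(400,640,3)
def proj(c,P):
    P=np.atleast_2d(P)@c['T'][:3,:3].T+c['T'][:3,3]
    return cv2.projectPoints(P*[1,-1,-1],np.zeros(3),np.zeros(3),c['K'],c['d'])[0].reshape(-1,2)
def tool():
    s=bot.read_state();return s['tool_pos'],cv2.Rodrigues(np.array(s['tcp_rot'],float))[0],s
E
cat > m1.py <<'E'
from h import *
c=cam('top'); P=cloud(c); im=c['pixels']; hsv=cv2.cvtColor(im,cv2.COLOR_RGB2HSV)
Z=P[...,2]
# handle
v,u=np.mgrid[0:400,0:640]
reg=(u>240)&(u<365)&(v>160)&(v<260)
m=(reg&(Z>.145)).astype(np.uint8)
r=cv2.minAreaRect(np.argwhere(m)[:,::-1].astype(np.float32)); print('handle',m.sum(),r, np.median(Z[m>0]))
b=plane(c,cv2.boxPoints(r),.162); print(b.round(4), b.mean(0)); 
m=(reg&(Z>.07)&(P[...,2]<.2)).astype(np.uint8)
r=cv2.minAreaRect(np.argwhere(m)[:,::-1].astype(np.float32));b=plane(c,cv2.boxPoints(r),.115);print('tray',b.round(4),b.mean(0))
for k in range(4): e=b[(k+1)%4]-b[k]; print(np.linalg.norm(e),np.degrees(np.arctan2(e[1],e[0])))
for nm,(x,y) in dict(a=(188,191),b=(174,249),red=(433,214),purp=(455,257),sens=(441,154)).items():
    q=(abs(u-x)<25)&(abs(v-y)<25)&(Z>.03)
    if nm in('a','b','red'): q&=(Z<.06)
    if q.sum()==0: print(nm,'none',Z[y-10:y+10:4,x]);continue
    (cx,cy),rr=cv2.minEnclosingCircle(np.argwhere(q)[:,::-1].astype(np.float32))
    print(nm,q.sum(),(cx,cy),rr,plane(c,[(cx,cy)],.046)[0],'mean',P[q].mean(0),Z[q].max())
E
python3 m1.py
python3 - <<'E'
import cv2
a=cv2.imread('pics/top0.png');s=cv2.imread('pics/side0.png')
x=cv2.resize(a[160:280,130:290],(640,480),interpolation=cv2.INTER_CUBIC);cv2.imwrite('pics/c1.png',x)
E
```

```text
handle 419 ((301.9999694824219, 211.49996948242188), (94.99998474121094, 121.99998474121094), 90.0) 0.16169480591645247
[[ 0.6118  0.1558  0.162 ]
 [ 0.6032 -0.1389  0.162 ]
 [ 0.3754 -0.1295  0.162 ]
 [ 0.3835  0.1567  0.162 ]] [0.49347778 0.01102417 0.162     ]
tray [[ 0.5628  0.1657  0.115 ]
 [ 0.6243 -0.1029  0.115 ]
 [ 0.4536 -0.1387  0.115 ]
 [ 0.3947  0.1246  0.115 ]] [0.50886385 0.01217834 0.115     ]
0.2755564391504259 -77.10379617602412
0.17444872643072212 -168.13034473934047
0.26983302996934916 102.62195970976498
0.17314872565109507 13.75696318836674
a 424 (187.3000030517578, 190.3000030517578) 11.772102355957031 [0.57214235 0.3163444  0.046     ] mean [0.57233593 0.31638478 0.0460099 ] 0.05423063916515325
b 454 (172.5, 247.5) 12.103818893432617 [0.42275306 0.35287716 0.046     ] mean [0.42254565 0.35292671 0.04566869] 0.053628925081389944
red 414 (435.0, 213.15908813476562) 11.55541706085205 [ 0.49283623 -0.33182203  0.046     ] mean [ 0.49280648 -0.33150371  0.04596633] 0.05406183191145608
purp 460 (459.5, 262.0) 26.51896095275879 [ 0.36447692 -0.38697069  0.046     ] mean [ 0.37691008 -0.36975136  0.07397765] 1.3435486834880512
sens 433 (433.5333251953125, 158.5) 21.94399642944336 [ 0.63911888 -0.33722054  0.046     ] mean [ 0.64059261 -0.34592874  0.09556941] 1.3435486834880512
```

View pics/c1.png

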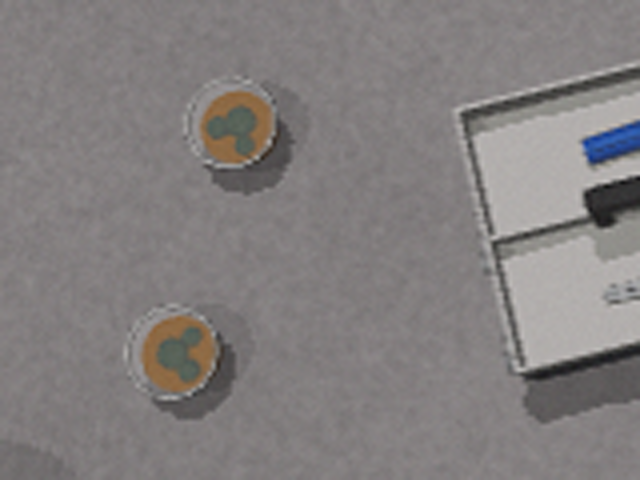

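The crop shows two lidded cups with amber medium and green growth, at full-frame (188,191) and (173,248). They fit the description and are the only two that do. The red cup (433,214) and the purple one (455,257) stay where they are. Next I'll refine the handle measurement.

```bash
cat > m2.py <<'E'
from h import *
c=cam('top'); P=cloud(c); im=c['pixels']
Z=P[...,2]; v,u=np.mgrid[0:400,0:640]
reg=(u>265)&(u<340)&(v>185)&(v<225)
m=reg&(Z>.14)&(Z<.18)
dark=reg&(im.max(2)<75)
for mm in (m,dark):
    k,l,st,_=cv2.connectedComponentsWithStats(mm.astype(np.uint8)); i=1+st[1:,4].argmax(); mm=l==i
    r=cv2.minAreaRect(np.argwhere(mm)[:,::-1].astype(np.float32));b=plane(c,cv2.boxPoints(r),.162);print(st[i],b.mean(0),P[mm].mean(0))
    for k in range(2): e=b[(k+1)%4]-b[k]; print(np.linalg.norm(e),np.degrees(np.arctan2(e[1],e[0])))
s=cam('side');PS=cloud(s)
q=(PS[...,2]>.15)&(PS[...,2]<.18)&(abs(PS[...,0]-.5)<.1)&(abs(PS[...,1])<.1);w=PS[q];print('side handle',len(w),w.mean(0),(w.max(0)+w.min(0))/2)
_,_,vt=np.linalg.svd(w-w.mean(0));print(vt[0],np.degrees(np.arctan2(vt[0][1],vt[0][0])))
# tray rim precise
q=(Z>.105)&(Z<.125)&(abs(P[...,0]-.5)<.16)&(abs(P[...,1])<.2)
w=P[q][:,:2].astype(np.float32); r=cv2.minAreaRect(w);print('rim',len(w),r)
for nm,(x,y) in dict(a=(.572,.316),b=(.4226,.353),red=(.493,-.3318)).items():
    q=(np.hypot(PS[...,0]-x,PS[...,1]-y)<.04)&(PS[...,2]>.042)&(PS[...,2]<.055);w=PS[q];print(nm,len(w),w.mean(0),(w.max(0)+w.min(0))/2)
p,R,s=tool();print(p,R.round(3))
E
python3 m2.py
```

```text
[276 195  51  19 371] [0.50943857 0.01244157 0.162     ] [0.50965507 0.012321   0.16040975]
0.12327189339917469 -77.4308873454173
0.01758770554817129 -167.8384164349526
[276 195  59  22 408] [0.50740661 0.00339267 0.162     ] [0.50914915 0.01150865 0.15332009]
0.14010544057369903 -77.11464383222102
0.024224225737979454 -167.64940841765124
side handle 200 [0.5069271  0.00680788 0.15774263] [0.50708656 0.01050872 0.15617988]
[ 0.22060597 -0.97535656 -0.00354705] -77.25529173173686
rim 668 ((0.5106509923934937, 0.01292562484741211), (0.1710793375968933, 0.2681852877140045), 12.93740177154541)
a 107 [0.56821644 0.31282759 0.04437341] [0.56854689 0.31431265 0.04507614]
b 128 [0.41861886 0.35262441 0.04452342] [0.41769302 0.35261316 0.04485059]
red 341 [ 0.48945065 -0.33273135  0.04565673] [ 0.49045544 -0.33120386  0.04610821]
[0.23942013 0.63073413 0.23064289] [[ 0.355  0.935 -0.   ]
 [ 0.935 -0.355 -0.001]
 [-0.001 -0.    -1.   ]]
```

Emit:
arm_command --rows '[{"delta_rot": [0,0,0.123],"xyz": [0,0,0],"gripper": 0.0854},{"delta_rot": [0,0,0.123],"xyz": [0,0,0],"gripper": 0.0854},{"delta_rot": [0,0,0.123],"xyz": [0,0,0],"gripper": 0.0854},{"delta_rot": [0,0,0.123],"xyz": [0,0,0],"gripper": 0.0854},{"delta_rot": [0,0,0.123],"xyz": [0,0,0],"gripper": 0.0854},{"delta_rot": [0,0,0.123],"xyz": [0,0,0],"gripper": 0.0854},{"delta_rot": [0,0,0.123],"xyz": [0,0,0],"gripper": 0.0854},{"delta_rot": [0,0,0.123],"xyz": [0,0,0],"gripper": 0.0854}]' --force 40

```text
time: 1.05
tool_pos: [0.2395, 0.6309, 0.231]
tcp_rot: [3.122, 0.343, -0.0]
wrist_force: [0.6, -0.2, 0.2]
width: 0.999
```

```bash
cat > g.py <<'E'
from h import *
import sys
C=np.array([.509,.012]);a=np.radians(12.75)
bx=np.array([np.cos(a),np.sin(a)]);by=np.array([-np.sin(a),np.cos(a)])
def box(p): return np.array([(p[:2]-C)@bx,(p[:2]-C)@by,p[2]])
def world(q): return np.r_[C+q[0]*bx+q[1]*by,q[2]]
if __name__=='__main__':
    p,R,s=tool()
    print('t',s['time'],'box',box(p).round(4),'yaw',np.degrees(np.arctan2(R[1,0],R[0,0])).round(2),'z',R[:,2].round(3),'w',s['width'],'F',s['wrist_force'].round(1))
    for t in sys.argv[1:]:
        T=np.array(eval(t)); d=world(T)-p; print(t,'tool shift',(R.T@d).round(4))
    for n,w in dict(a=(.572,.316,0),b=(.4215,.353,0)).items(): print(n,box(np.array(w)).round(4))
E
python3 g.py "[0,0,.2]"
```

```text
t 1.05 box [-0.1262  0.6631  0.231 ] yaw 12.54 z [-0. -0. -1.] w 0.9989817491156147 F [ 0.6 -0.2  0.2]
[0,0,.2] tool shift [0.1287 0.6627 0.0312]
a [0.1285 0.2826 0.    ]
b [-0.0101  0.3519  0.    ]
```

Emit:
arm_command --rows '[{"xyz": [0.0058,0.03,0.001],"gripper": 0.0854},{"xyz": [0.0058,0.03,0.001],"gripper": 0.0854},{"xyz": [0.0058,0.03,0.001],"gripper": 0.0854},{"xyz": [0.0058,0.03,0.001],"gripper": 0.0854},{"xyz": [0.0058,0.03,0.001],"gripper": 0.0854},{"xyz": [0.0058,0.03,0.001],"gripper": 0.0854},{"xyz": [0.0058,0.03,0.001],"gripper": 0.0854},{"xyz": [0.0058,0.03,0.001],"gripper": 0.0854},{"xyz": [0.0058,0.03,0.001],"gripper": 0.0854},{"xyz": [0.0058,0.03,0.001],"gripper": 0.0854},{"xyz": [0.0058,0.03,0.001],"gripper": 0.0854},{"xyz": [0.0058,0.03,0.001],"gripper": 0.0854}]'

```text
invalid input
```

Emit:
arm_command --rows '[{"xyz": [0.0058,0.03,0.001],"gripper": 0.0854},{"xyz": [0.0058,0.03,0.001],"gripper": 0.0854},{"xyz": [0.0058,0.03,0.001],"gripper": 0.0854},{"xyz": [0.0058,0.03,0.001],"gripper": 0.0854},{"xyz": [0.0058,0.03,0.001],"gripper": 0.0854},{"xyz": [0.0058,0.03,0.001],"gripper": 0.0854},{"xyz": [0.0058,0.03,0.001],"gripper": 0.0854},{"xyz": [0.0058,0.03,0.001],"gripper": 0.0854},{"xyz": [0.0058,0.03,0.001],"gripper": 0.0854},{"xyz": [0.0058,0.03,0.001],"gripper": 0.0854},{"xyz": [0,0,0],"gripper": 0.0854}]'

```text
invalid input
```

```bash
python3 g.py "[0,0,.134]"; python3 - <<'E'
from h import *
for n in("side","top"):
    c=cam(n); cv2.imwrite(f"pics/{n}1.png",c["pixels"][:,:,::-1])
a=cv2.imread('pics/side1.png')[120:270,200:400];cv2.imwrite('pics/c2.png',cv2.resize(a,(800,600)))
E
```

```text
t 1.05 box [-0.1262  0.6631  0.231 ] yaw 12.54 z [-0. -0. -1.] w 0.9989817491156147 F [ 0.6 -0.2  0.2]
[0,0,.134] tool shift [0.1287 0.6626 0.0972]
a [0.1285 0.2826 0.    ]
b [-0.0101  0.3519  0.    ]
```

View pics/c2.png

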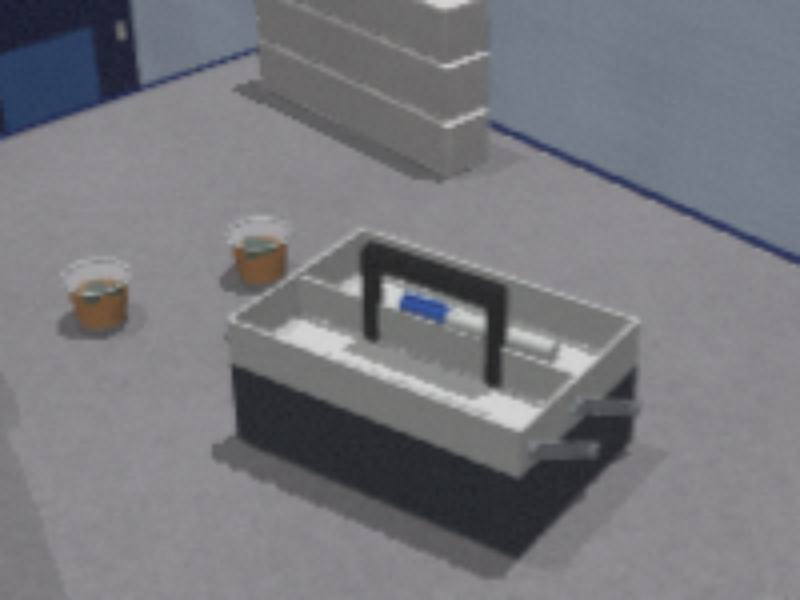

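The crop shows the closed box and the black handle with clear space under it. The move was refused because `delta_rot` has to be in every row, so I'm resending it.

Emit:
arm_command --rows '[{"delta_rot": [0,0,-0.004],"xyz": [0.0058,0.03,0.001],"gripper": 0.0854},{"delta_rot": [0,0,0],"xyz": [0.0058,0.03,0.001],"gripper": 0.0854},{"delta_rot": [0,0,0],"xyz": [0.0058,0.03,0.001],"gripper": 0.0854},{"delta_rot": [0,0,0],"xyz": [0.0058,0.03,0.001],"gripper": 0.0854},{"delta_rot": [0,0,0],"xyz": [0.0058,0.03,0.001],"gripper": 0.0854},{"delta_rot": [0,0,0],"xyz": [0.0058,0.03,0.001],"gripper": 0.0854},{"delta_rot": [0,0,0],"xyz": [0.0058,0.03,0.001],"gripper": 0.0854},{"delta_rot": [0,0,0],"xyz": [0.0058,0.03,0.001],"gripper": 0.0854},{"delta_rot": [0,0,0],"xyz": [0.0058,0.03,0.001],"gripper": 0.0854},{"delta_rot": [0,0,0],"xyz": [0.0058,0.03,0.001],"gripper": 0.0854},{"delta_rot": [0,0,0],"xyz": [0.0058,0.03,0.001],"gripper": 0.0854},{"delta_rot": [0,0,0],"xyz": [0.0058,0.03,0.001],"gripper": 0.0854}]'

```text
time: 2.35
tool_pos: [0.3889, 0.2949, 0.2194]
tcp_rot: [-3.12, -0.363, -0.001]
wrist_force: [0.1, 1.2, 0.2]
width: 1.001
```

Emit:
arm_command --rows '[{"delta_rot": [0,0,0],"xyz": [0.0058,0.03,0.001],"gripper": 0.0854},{"delta_rot": [0,0,0],"xyz": [0.0058,0.03,0.001],"gripper": 0.0854},{"delta_rot": [0,0,0],"xyz": [0.0058,0.03,0.001],"gripper": 0.0854},{"delta_rot": [0,0,0],"xyz": [0.0058,0.03,0.001],"gripper": 0.0854},{"delta_rot": [0,0,0],"xyz": [0.0058,0.03,0.001],"gripper": 0.0854},{"delta_rot": [0,0,0],"xyz": [0.0058,0.03,0.001],"gripper": 0.0854},{"delta_rot": [0,0,0],"xyz": [0.0058,0.03,0.001],"gripper": 0.0854},{"delta_rot": [0,0,0],"xyz": [0.0058,0.03,0.001],"gripper": 0.0854},{"delta_rot": [0,0,0],"xyz": [0.0058,0.03,0.001],"gripper": 0.0854},{"delta_rot": [0,0,0],"xyz": [0.0058,0.03,0.001],"gripper": 0.0854},{"delta_rot": [0,0,0],"xyz": [0,0,0],"gripper": 0.0854}]'

```text
time: 3.45
tool_pos: [0.5141, 0.0141, 0.2093]
tcp_rot: [3.12, 0.357, 0.001]
wrist_force: [-0.5, 0.8, -0.4]
width: 0.997
```

```bash
python3 g.py "[0,0,.134]"; python3 - <<'E'
from h import *
for n in("side",):
    c=cam(n); cv2.imwrite(f"pics/{n}2.png",c["pixels"][:,:,::-1])
a=cv2.imread('pics/side2.png')[120:270,200:400];cv2.imwrite('pics/c3.png',cv2.resize(a,(800,600)))
E
```

```text
t 3.45 box [0.0054 0.0009 0.2093] yaw 13.05 z [ 0.001 -0.001 -1.   ] w 0.9970033023480351 F [-0.5  0.8 -0.4]
[0,0,.134] tool shift [-0.0054  0.0008  0.0753]
a [0.1285 0.2826 0.    ]
b [-0.0101  0.3519  0.    ]
```

View pics/c3.png

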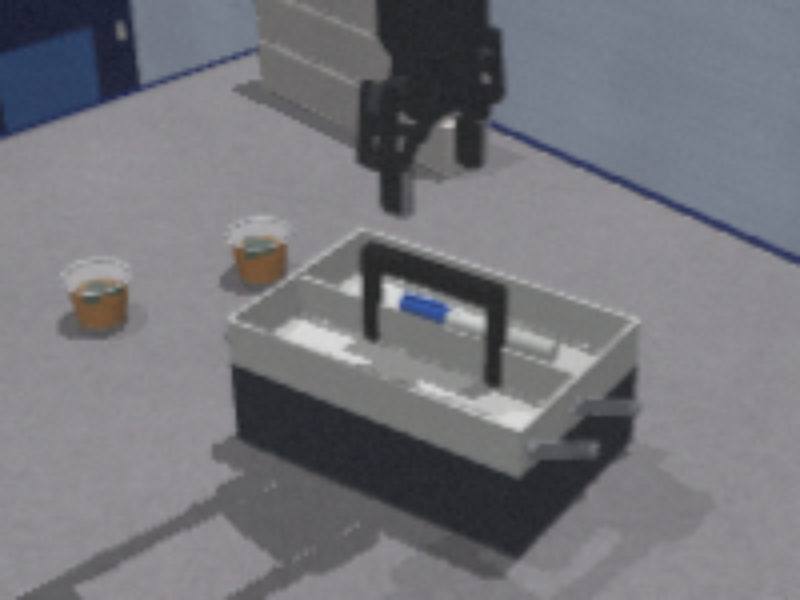

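The fingers straddle the bar from above. Descend and close.

Emit:
arm_command --rows '[{"delta_rot": [0,0,0.003],"xyz": [-0.0027,0,0.01],"gripper": 0.0854},{"delta_rot": [0,0,0],"xyz": [-0.0027,0,0.013],"gripper": 0.0854},{"delta_rot": [0,0,0],"xyz": [0,0.0008,0.013],"gripper": 0.0854},{"delta_rot": [0,0,0],"xyz": [0,0,0.013],"gripper": 0.0854},{"delta_rot": [0,0,0],"xyz": [0,0,0.013],"gripper": 0.0854},{"delta_rot": [0,0,0],"xyz": [0,0,0.013],"gripper": 0.0854},{"delta_rot": [0,0,0],"xyz": [0,0,0],"gripper": 0.04},{"delta_rot": [0,0,0],"xyz": [0,0,0],"gripper": 0.026},{"delta_rot": [0,0,0],"xyz": [0,0,0],"gripper": 0.026},{"delta_rot": [0,0,0],"xyz": [0,0,0],"gripper": 0.026}]' --force 40

```text
time: 4.5
tool_pos: [0.5086, 0.0149, 0.1352]
tcp_rot: [3.122, 0.353, 0.003]
wrist_force: [0.3, 0.3, -0.7]
width: 0.329
```

Emit:
arm_command --rows '[{"delta_rot": [0,0,0],"xyz": [0,0,0],"gripper": 0.01},{"delta_rot": [0,0,0],"xyz": [0,0,0],"gripper": 0.0},{"delta_rot": [0,0,0],"xyz": [0,0,0],"gripper": 0.0},{"delta_rot": [0,0,0],"xyz": [0,0,0],"gripper": 0.0}]'

```text
time: 4.9
tool_pos: [0.5103, 0.0153, 0.1354]
tcp_rot: [-3.122, -0.352, -0.009]
wrist_force: [5.5, 1.7, -3.1]
width: 0.178
```

```bash
python3 g.py "[0,0,.134]"; python3 - <<'E'
import numpy as np
a=.559+np.linspace(0,2.025,37)
x=-104*np.cos(a);z=104*np.sin(a)
print(np.c_[np.diff(x),-np.diff(z)].round(1).tolist(), x[-1]-x[0],z[-1]-z[0])
E
```

```text
t 4.9 box [0.002  0.0029 0.1354] yaw 12.87 z [ 0.006  0.001 -1.   ] w 0.17828917503960542 F [ 5.5  1.7 -3.1]
[0,0,.134] tool shift [-0.002   0.0029  0.0014]
a [0.1285 0.2826 0.    ]
b [-0.0101  0.3519  0.    ]
[[3.2, -4.9], [3.5, -4.7], [3.8, -4.5], [4.0, -4.3], [4.2, -4.0], [4.5, -3.8], [4.7, -3.5], [4.9, -3.3], [5.0, -3.0], [5.2, -2.7], [5.3, -2.4], [5.5, -2.1], [5.6, -1.8], [5.7, -1.5], [5.7, -1.1], [5.8, -0.8], [5.8, -0.5], [5.8, -0.2], [5.8, 0.2], [5.8, 0.5], [5.8, 0.8], [5.7, 1.1], [5.7, 1.5], [5.6, 1.8], [5.5, 2.1], [5.3, 2.4], [5.2, 2.7], [5.0, 3.0], [4.9, 3.3], [4.7, 3.5], [4.5, 3.8], [4.2, 4.0], [4.0, 4.3], [3.8, 4.5], [3.5, 4.7], [3.2, 4.9]] 176.41699685018392 -0.1241399340978262
```

Emit:
arm_command --rows '[{"delta_rot": [0,0,0],"xyz": [0.0032,0,-0.0049],"gripper": 0},{"delta_rot": [0,0,0],"xyz": [0.0035,0,-0.0047],"gripper": 0},{"delta_rot": [0,0,0],"xyz": [0.0038,0,-0.0045],"gripper": 0},{"delta_rot": [0,0,0],"xyz": [0.004,0,-0.0043],"gripper": 0},{"delta_rot": [0,0,0],"xyz": [0.0042,0,-0.004],"gripper": 0},{"delta_rot": [0,0,0],"xyz": [0.0045,0,-0.0038],"gripper": 0},{"delta_rot": [0,0,0],"xyz": [0.0047,0,-0.0035],"gripper": 0},{"delta_rot": [0,0,0],"xyz": [0.0049,0,-0.0033],"gripper": 0}]'

```text
time: 5.7
tool_pos: [0.5398, 0.022, 0.1669]
tcp_rot: [3.121, 0.353, -0.001]
wrist_force: [4.8, -1.3, -12.3]
width: 0.175
```

```bash
python3 g.py
```

```text
t 5.7 box [0.0323 0.003  0.1669] yaw 12.89 z [-0.001 -0.    -1.   ] w 0.17537605026682462 F [  4.8  -1.3 -12.3]
a [0.1285 0.2826 0.    ]
b [-0.0101  0.3519  0.    ]
```

Emit:
arm_command --rows '[{"delta_rot": [0,0,0],"xyz": [0.005,0,-0.003],"gripper": 0},{"delta_rot": [0,0,0],"xyz": [0.0052,0,-0.0027],"gripper": 0},{"delta_rot": [0,0,0],"xyz": [0.0053,0,-0.0024],"gripper": 0},{"delta_rot": [0,0,0],"xyz": [0.0055,0,-0.0021],"gripper": 0},{"delta_rot": [0,0,0],"xyz": [0.0056,0,-0.0018],"gripper": 0},{"delta_rot": [0,0,0],"xyz": [0.0057,0,-0.0015],"gripper": 0},{"delta_rot": [0,0,0],"xyz": [0.0057,0,-0.0011],"gripper": 0},{"delta_rot": [0,0,0],"xyz": [0.0058,0,-0.0008],"gripper": 0},{"delta_rot": [0,0,0],"xyz": [0.0058,0,-0.0005],"gripper": 0},{"delta_rot": [0,0,0],"xyz": [0.0058,0,-0.0002],"gripper": 0},{"delta_rot": [0,0,0],"xyz": [0.0058,0,0.0002],"gripper": 0},{"delta_rot": [0,0,0],"xyz": [0.0058,0,0.0005],"gripper": 0}]'

```text
time: 6.9
tool_pos: [0.6064, 0.0372, 0.1837]
tcp_rot: [3.121, 0.353, 0.003]
wrist_force: [1.1, -5.6, -0.4]
width: 0.18
```

```bash
python3 g.py
```

```text
t 6.9 box [0.1005 0.0031 0.1837] yaw 12.89 z [ 0.002 -0.    -1.   ] w 0.1795690785078698 F [ 1.1 -5.6 -0.4]
a [0.1285 0.2826 0.    ]
b [-0.0101  0.3519  0.    ]
```

Emit:
arm_command --rows '[{"delta_rot": [0,0,0],"xyz": [0.0058,0,0.0008],"gripper": 0},{"delta_rot": [0,0,0],"xyz": [0.0057,0,0.0011],"gripper": 0},{"delta_rot": [0,0,0],"xyz": [0.0057,0,0.0015],"gripper": 0},{"delta_rot": [0,0,0],"xyz": [0.0056,0,0.0018],"gripper": 0},{"delta_rot": [0,0,0],"xyz": [0.0055,0,0.0021],"gripper": 0},{"delta_rot": [0,0,0],"xyz": [0.0053,0,0.0024],"gripper": 0},{"delta_rot": [0,0,0],"xyz": [0.0052,0,0.0027],"gripper": 0},{"delta_rot": [0,0,0],"xyz": [0.005,0,0.003],"gripper": 0}]'

```text
time: 7.7
tool_pos: [0.65, 0.0471, 0.1684]
tcp_rot: [3.121, 0.353, 0.006]
wrist_force: [3.7, -4.5, 0.9]
width: 0.181
```

Emit:
arm_command --rows '[{"delta_rot": [0,0,0],"xyz": [0.0049,0,0.0033],"gripper": 0},{"delta_rot": [0,0,0],"xyz": [0.0047,0,0.0035],"gripper": 0},{"delta_rot": [0,0,0],"xyz": [0.0045,0,0.0038],"gripper": 0},{"delta_rot": [0,0,0],"xyz": [0.0042,0,0.004],"gripper": 0},{"delta_rot": [0,0,0],"xyz": [0.004,0,0.0043],"gripper": 0},{"delta_rot": [0,0,0],"xyz": [0.0038,0,0.0045],"gripper": 0},{"delta_rot": [0,0,0],"xyz": [0.0035,0,0.0047],"gripper": 0},{"delta_rot": [0,0,0],"xyz": [0,0,0],"gripper": 0}]'

```text
time: 8.5
tool_pos: [0.6795, 0.0538, 0.1393]
tcp_rot: [3.122, 0.353, 0.008]
wrist_force: [5.9, -4.7, -1.8]
width: 0.18
```

```bash
python3 g.py
```

```text
t 8.5 box [0.1755 0.0032 0.1393] yaw 12.89 z [ 0.005  0.    -1.   ] w 0.18044390144788144 F [ 5.9 -4.7 -1.8]
a [0.1285 0.2826 0.    ]
b [-0.0101  0.3519  0.    ]
```

Emit:
arm_command --rows '[{"delta_rot": [0,0,0],"xyz": [0.002,0,0.003],"gripper": 0},{"delta_rot": [0,0,0],"xyz": [0.0012,0,0.0022],"gripper": 0},{"delta_rot": [0,0,0],"xyz": [0,0,0],"gripper": 0},{"delta_rot": [0,0,0],"xyz": [0,0,0],"gripper": 0}]'

```text
time: 8.9
tool_pos: [0.682, 0.0544, 0.1354]
tcp_rot: [3.122, 0.352, 0.007]
wrist_force: [3.5, -4.0, 2.7]
width: 0.179
```

```bash
python3 g.py;  python3 - <<'E'
from h import *
for n in("side","top"):
    c=cam(n); cv2.imwrite(f"pics/{n}3.png",c["pixels"][:,:,::-1])
a=np.hstack([cv2.resize(cv2.imread(f'pics/{n}3.png')[100:300,200:400],(400,400)) for n in('side','top')]);cv2.imwrite('pics/c4.png',a)
E
```

```text
t 8.9 box [0.1781 0.0032 0.1354] yaw 12.88 z [ 0.004  0.    -1.   ] w 0.17903902490025317 F [ 3.5 -4.   2.7]
a [0.1285 0.2826 0.    ]
b [-0.0101  0.3519  0.    ]
```

View pics/c4.png

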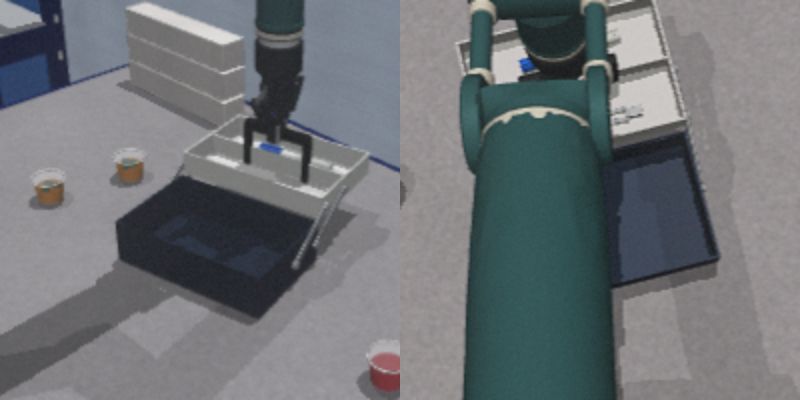

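The tray rests open: handle travel is 176 mm and it is back at the same height. In the pictures the compartment is empty and uncovered, and the tools are still in the tray. Release and go up.

Emit:
arm_command --rows '[{"delta_rot": [0,0,0],"xyz": [0,0,0.0005],"gripper": 0.03},{"delta_rot": [0,0,0],"xyz": [0,0,0],"gripper": 0.06},{"delta_rot": [0,0,0],"xyz": [0,0,0],"gripper": 0.06},{"delta_rot": [0,0,0],"xyz": [0,0,-0.005],"gripper": 0.06},{"delta_rot": [0,0,0],"xyz": [0,0,-0.015],"gripper": 0.06},{"delta_rot": [0,0,0],"xyz": [0,0,-0.02],"gripper": 0.0854},{"delta_rot": [0,0,0],"xyz": [0,0,-0.02],"gripper": 0.0854},{"delta_rot": [0,0,0],"xyz": [0,0,-0.015],"gripper": 0.0854},{"delta_rot": [0,0,0],"xyz": [0,0,0],"gripper": 0.0854}]'

```text
time: 9.9
tool_pos: [0.682, 0.0545, 0.213]
tcp_rot: [3.121, 0.353, 0.011]
wrist_force: [0.9, -0.3, 0.8]
width: 0.996
```

```bash
python3 g.py "[.1285,.2826,.1]"; python3 - <<'E'
from h import *
c=cam("side"); cv2.imwrite(f"pics/side4.png",c["pixels"][:,:,::-1])
cv2.imwrite('pics/c5.png',cv2.resize(c['pixels'][100:300,200:400,::-1],(600,600)))
E
```

```text
t 9.9 box [0.1781 0.0033 0.213 ] yaw 12.89 z [ 0.007  0.    -1.   ] w 0.9957666150971703 F [ 0.9 -0.3  0.8]
[.1285,.2826,.1] tool shift [-0.0497 -0.2796  0.1124]
a [0.1285 0.2826 0.    ]
b [-0.0101  0.3519  0.    ]
```

View pics/c5.png

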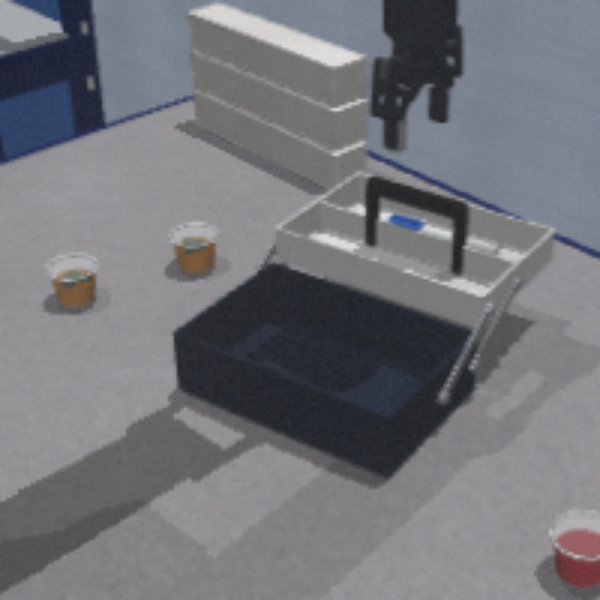

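The tray stays open and the gripper is clear. Next is cup_a.

Emit:
arm_command --rows '[{"delta_rot": [0,0,0],"xyz": [-0.0045,-0.0254,0],"gripper": 0.0854},{"delta_rot": [0,0,0],"xyz": [-0.0045,-0.0254,0],"gripper": 0.0854},{"delta_rot": [0,0,0],"xyz": [-0.0045,-0.0254,0],"gripper": 0.0854},{"delta_rot": [0,0,0],"xyz": [-0.0045,-0.0254,0],"gripper": 0.0854},{"delta_rot": [0,0,0],"xyz": [-0.0045,-0.0254,0],"gripper": 0.0854},{"delta_rot": [0,0,0],"xyz": [-0.0045,-0.0254,0],"gripper": 0.0854},{"delta_rot": [0,0,0],"xyz": [-0.0045,-0.0254,0],"gripper": 0.0854},{"delta_rot": [0,0,0],"xyz": [-0.0045,-0.0254,0.02],"gripper": 0.0854},{"delta_rot": [0,0,0],"xyz": [-0.0045,-0.0254,0.025],"gripper": 0.0854},{"delta_rot": [0,0,0],"xyz": [-0.0045,-0.0254,0.025],"gripper": 0.0854},{"delta_rot": [0,0,0],"xyz": [-0.0047,-0.0256,0.025],"gripper": 0.0854},{"delta_rot": [0,0,0],"xyz": [0,0,0.015],"gripper": 0.0854}]'

```text
time: 11.15
tool_pos: [0.5653, 0.3173, 0.0946]
tcp_rot: [3.12, 0.357, -0.009]
wrist_force: [0.6, -0.9, -0.4]
width: 0.996
```

Emit:
arm_command --rows '[{"delta_rot": [0,0,0],"xyz": [0,0,0],"gripper": 0.0854}]'

```text
time: 11.25
tool_pos: [0.5659, 0.3146, 0.0941]
tcp_rot: [3.118, 0.355, -0.011]
wrist_force: [0.1, 0.0, -0.2]
width: 1.0
```

```bash
python3 g.py "[.1285,.2826,.024]"; python3 - <<'E'
from h import *
S=[]
for n in("side","top"):
    c=cam(n); q=proj(c,[.572,.316,.046])[0].astype(int); print(n,q)
    S.append(cv2.resize(c['pixels'][q[1]-50:q[1]+50,q[0]-50:q[0]+50,::-1],(400,400)))
cv2.imwrite('pics/c6.png',np.hstack(S))
E
```

```text
t 11.25 box [0.1222 0.2826 0.0941] yaw 12.98 z [-0.007 -0.004 -1.   ] w 1.0001315388816145 F [ 0.1  0.  -0.2]
[.1285,.2826,.024] tool shift [ 0.0068 -0.0002  0.0701]
a [0.1285 0.2826 0.    ]
b [-0.0101  0.3519  0.    ]
side [264 176]
top [187 190]
```

View pics/c6.png

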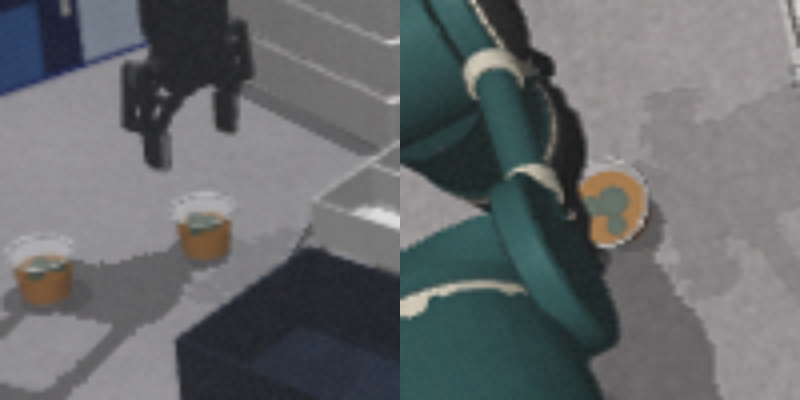

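The crops show the gripper above the amber cup. It sits 6 mm short in x, which I'll correct on the way down.

Emit:
arm_command --rows '[{"delta_rot": [0,0,0],"xyz": [0.0034,0,0],"gripper": 0.0854},{"delta_rot": [0,0,0],"xyz": [0.0034,0,0.01],"gripper": 0.0854},{"delta_rot": [0,0,0],"xyz": [0,0,0.01],"gripper": 0.0854},{"delta_rot": [0,0,0],"xyz": [0,0,0.01],"gripper": 0.0854},{"delta_rot": [0,0,0],"xyz": [0,0,0.01],"gripper": 0.0854},{"delta_rot": [0,0,0],"xyz": [0,0,0.01],"gripper": 0.0854},{"delta_rot": [0,0,0],"xyz": [0,0,0.01],"gripper": 0.0854},{"delta_rot": [0,0,0],"xyz": [0,0,0.01],"gripper": 0.0854},{"delta_rot": [0,0,0],"xyz": [0,0,0],"gripper": 0.0854}]' --force 30

```text
time: 12.25
tool_pos: [0.5741, 0.3166, 0.0261]
tcp_rot: [3.12, 0.353, -0.005]
wrist_force: [-0.8, -0.9, 0.2]
width: 1.001
```

```bash
python3 g.py "[.1285,.2826,.024]"; python3 - <<'E'
from h import *
S=[]
for n in("side",):
    c=cam(n); q=proj(c,[.572,.316,.046])[0].astype(int); print(n,q)
    S.append(cv2.resize(c['pixels'][q[1]-40:q[1]+40,q[0]-40:q[0]+40,::-1],(600,600)))
cv2.imwrite('pics/c7.png',np.hstack(S))
E
```

```text
t 12.25 box [0.1307 0.2827 0.0261] yaw 12.89 z [-0.003 -0.002 -1.   ] w 1.0006710866998352 F [-0.8 -0.9  0.2]
[.1285,.2826,.024] tool shift [-0.0022  0.0001  0.0022]
a [0.1285 0.2826 0.    ]
b [-0.0101  0.3519  0.    ]
side [264 176]
```

View pics/c7.png

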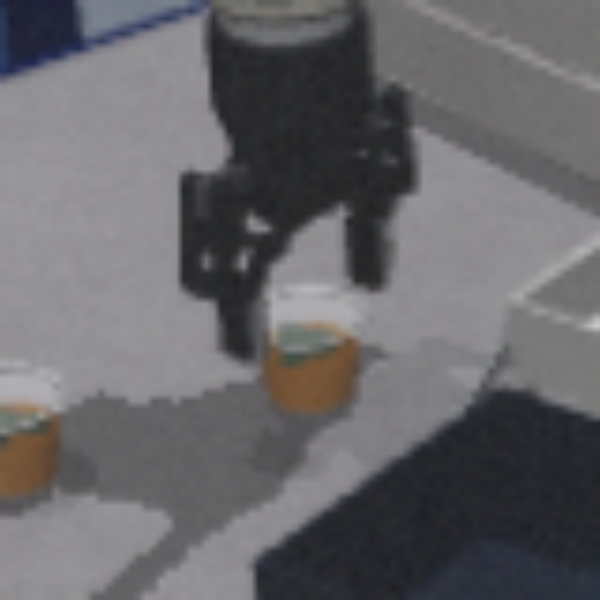

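The fingers straddle the lid. Pads at this opening sit a few mm back, so go 8 mm lower and close slowly.

Emit:
arm_command --rows '[{"delta_rot": [0,0,0],"xyz": [-0.002,0,0.004],"gripper": 0.0854},{"delta_rot": [0,0,0],"xyz": [0,0,0.004],"gripper": 0.075},{"delta_rot": [0,0,0],"xyz": [0,0,0],"gripper": 0.07},{"delta_rot": [0,0,0],"xyz": [0,0,0],"gripper": 0.066},{"delta_rot": [0,0,0],"xyz": [0,0,0],"gripper": 0.063},{"delta_rot": [0,0,0],"xyz": [0,0,0],"gripper": 0.06},{"delta_rot": [0,0,0],"xyz": [0,0,0],"gripper": 0.055},{"delta_rot": [0,0,0],"xyz": [0,0,0],"gripper": 0.05},{"delta_rot": [0,0,0],"xyz": [0,0,0],"gripper": 0.05}]' --force 30

```text
time: 13.2
tool_pos: [0.5738, 0.3169, 0.0211]
tcp_rot: [-3.122, -0.353, -0.0]
wrist_force: [-2.4, -1.0, 5.5]
width: 0.709
```

Emit:
arm_command --rows '[{"delta_rot": [0,0,0],"xyz": [0,0,-0.004],"gripper": 0.05},{"delta_rot": [0,0,0],"xyz": [0,0,-0.006],"gripper": 0.05},{"delta_rot": [0,0,0],"xyz": [0,0,0],"gripper": 0.05}]'

```text
time: 13.5
tool_pos: [0.5744, 0.3171, 0.0313]
tcp_rot: [-3.121, -0.353, -0.003]
wrist_force: [0.4, 0.1, -2.4]
width: 0.712
```

```bash
python3 g.py "[-0.01,.06,.14]"; python3 - <<'E'
from h import *
S=[]
for n in("side",):
    c=cam(n); q=proj(c,[.572,.316,.046])[0].astype(int); print(n,q)
    S.append(cv2.resize(c['pixels'][q[1]-40:q[1]+40,q[0]-40:q[0]+40,::-1],(600,600)))
cv2.imwrite('pics/c8.png',np.hstack(S))
E
```

```text
t 13.5 box [0.1311 0.2832 0.0313] yaw 12.89 z [ 0.002  0.001 -1.   ] w 0.7120557167081019 F [ 0.4  0.1 -2.4]
[-0.01,.06,.14] tool shift [-0.1415  0.2228 -0.109 ]
a [0.1285 0.2826 0.    ]
b [-0.0101  0.3519  0.    ]
side [264 176]
```

View pics/c8.png

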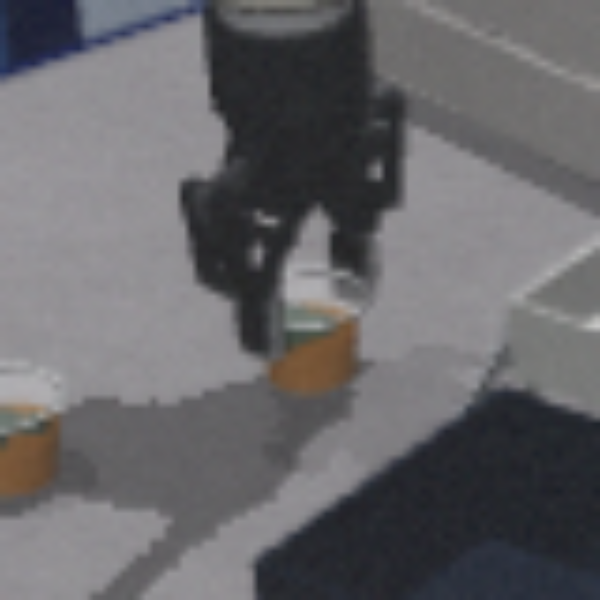

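Opening is 60.8 mm, so the lid is held, and the cup is upright about 10 mm up. Carry it into the box.

Emit:
arm_command --rows '[{"delta_rot": [0,0,0],"xyz": [-0.0137,0,-0.012],"gripper": 0.05},{"delta_rot": [0,0,0],"xyz": [-0.0137,0,-0.022],"gripper": 0.05},{"delta_rot": [0,0,0],"xyz": [-0.0137,0,-0.022],"gripper": 0.05},{"delta_rot": [0,0,0],"xyz": [-0.0137,0,-0.022],"gripper": 0.05},{"delta_rot": [0,0,0],"xyz": [-0.0137,0.01,-0.022],"gripper": 0.05},{"delta_rot": [0,0,0],"xyz": [-0.0137,0.019,-0.009],"gripper": 0.05},{"delta_rot": [0,0,0],"xyz": [-0.0137,0.019,0],"gripper": 0.05},{"delta_rot": [0,0,0],"xyz": [-0.0137,0.019,0],"gripper": 0.05},{"delta_rot": [0,0,0],"xyz": [-0.0137,0.019,0],"gripper": 0.05},{"delta_rot": [0,0,0],"xyz": [-0.0137,0.019,0],"gripper": 0.05}]'

```text
time: 14.55
tool_pos: [0.4629, 0.183, 0.1393]
tcp_rot: [3.122, 0.353, 0.0]
wrist_force: [-0.3, 0.1, -0.6]
width: 0.708
```

Emit:
arm_command --rows '[{"delta_rot": [0,0,0],"xyz": [0,0.019,0],"gripper": 0.05},{"delta_rot": [0,0,0],"xyz": [0,0.019,0],"gripper": 0.05},{"delta_rot": [0,0,0],"xyz": [0,0.019,0],"gripper": 0.05},{"delta_rot": [0,0,0],"xyz": [0,0.019,0],"gripper": 0.05},{"delta_rot": [0,0,0],"xyz": [0,0.019,0],"gripper": 0.05},{"delta_rot": [0,0,0],"xyz": [0,0.019,0],"gripper": 0.05},{"delta_rot": [0,0,0],"xyz": [0,0.009,0],"gripper": 0.05},{"delta_rot": [0,0,0],"xyz": [0,0,0],"gripper": 0.05},{"delta_rot": [0,0,0],"xyz": [0,0,0],"gripper": 0.05}]'

```text
time: 15.45
tool_pos: [0.4908, 0.0643, 0.1394]
tcp_rot: [-3.121, -0.352, 0.0]
wrist_force: [0.5, 0.4, -2.9]
width: 0.708
```

```bash
python3 g.py "[-0.005,.055,.028]"; python3 - <<'E'
from h import *
c=cam("side")
cv2.imwrite('pics/c9.png',cv2.resize(c['pixels'][130:270,220:360,::-1],(600,600)))
E
```

```text
t 15.45 box [-0.0062  0.055   0.1394] yaw 12.86 z [-0.  0. -1.] w 0.7078387821054567 F [ 0.5  0.4 -2.9]
[-0.005,.055,.028] tool shift [1.200e-03 1.000e-04 1.114e-01]
a [0.1285 0.2826 0.    ]
b [-0.0101  0.3519  0.    ]
```

View pics/c9.png

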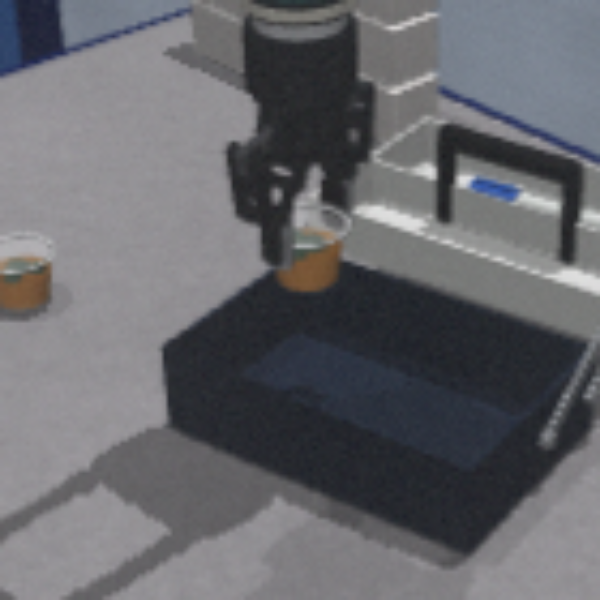

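Cup is upright above the compartment, with clearance on all sides. Lower it.

Emit:
arm_command --rows '[{"delta_rot": [0,0,0],"xyz": [0.001,0,0.014],"gripper": 0.05},{"delta_rot": [0,0,0],"xyz": [0,0,0.014],"gripper": 0.05},{"delta_rot": [0,0,0],"xyz": [0,0,0.014],"gripper": 0.05},{"delta_rot": [0,0,0],"xyz": [0,0,0.014],"gripper": 0.05},{"delta_rot": [0,0,0],"xyz": [0,0,0.014],"gripper": 0.05},{"delta_rot": [0,0,0],"xyz": [0,0,0.014],"gripper": 0.05},{"delta_rot": [0,0,0],"xyz": [0,0,0.012],"gripper": 0.05},{"delta_rot": [0,0,0],"xyz": [0,0,0.008],"gripper": 0.05},{"delta_rot": [0,0,0],"xyz": [0,0,0.003],"gripper": 0.05},{"delta_rot": [0,0,0],"xyz": [0,0,0],"gripper": 0.05}]'

```text
time: 16.5
tool_pos: [0.4918, 0.0642, 0.0321]
tcp_rot: [-3.122, -0.353, 0.001]
wrist_force: [-0.5, 0.0, -0.2]
width: 0.708
```

```bash
python3 g.py "[-0.005,.055,.028]"
```

```text
t 16.5 box [-0.0053  0.0547  0.0321] yaw 12.89 z [-0.001 -0.    -1.   ] w 0.7084887705669566 F [-0.5  0.  -0.2]
[-0.005,.055,.028] tool shift [ 0.0003 -0.0003  0.0041]
a [0.1285 0.2826 0.    ]
b [-0.0101  0.3519  0.    ]
```

Emit:
arm_command --rows '[{"delta_rot": [0,0,0],"xyz": [0,0,0.002],"gripper": 0.05},{"delta_rot": [0,0,0],"xyz": [0,0,0.001],"gripper": 0.05},{"delta_rot": [0,0,0],"xyz": [0,0,0],"gripper": 0.05}]'

```text
time: 16.8
tool_pos: [0.4923, 0.0643, 0.0298]
tcp_rot: [3.122, 0.353, 0.001]
wrist_force: [0.8, -0.4, -1.7]
width: 0.71
```

Emit:
arm_command --rows '[{"delta_rot": [0,0,0],"xyz": [0,0,0.001],"gripper": 0.05},{"delta_rot": [0,0,0],"xyz": [0,0,0],"gripper": 0.05}]'

```text
time: 17.0
tool_pos: [0.492, 0.0642, 0.0286]
tcp_rot: [3.122, 0.353, 0.0]
wrist_force: [-0.7, 0.1, -1.1]
width: 0.715
```

Emit:
arm_command --rows '[{"delta_rot": [0,0,0],"xyz": [0,0,0.001],"gripper": 0.05},{"delta_rot": [0,0,0],"xyz": [0,0,0.001],"gripper": 0.05},{"delta_rot": [0,0,0],"xyz": [0,0,0],"gripper": 0.05}]'

```text
time: 17.3
tool_pos: [0.4922, 0.0643, 0.0281]
tcp_rot: [3.122, 0.353, -0.0]
wrist_force: [-5.6, -0.5, 12.0]
width: 0.71
```

```bash
python3 g.py; python3 - <<'E'
from h import *
c=cam("side")
cv2.imwrite('pics/c10.png',cv2.resize(c['pixels'][130:270,220:360,::-1],(600,600)))
E
```

```text
t 17.3 box [-0.0049  0.0547  0.0281] yaw 12.9 z [-0. -0. -1.] w 0.7104667595965181 F [-5.6 -0.5 12. ]
a [0.1285 0.2826 0.    ]
b [-0.0101  0.3519  0.    ]
```

View pics/c10.png

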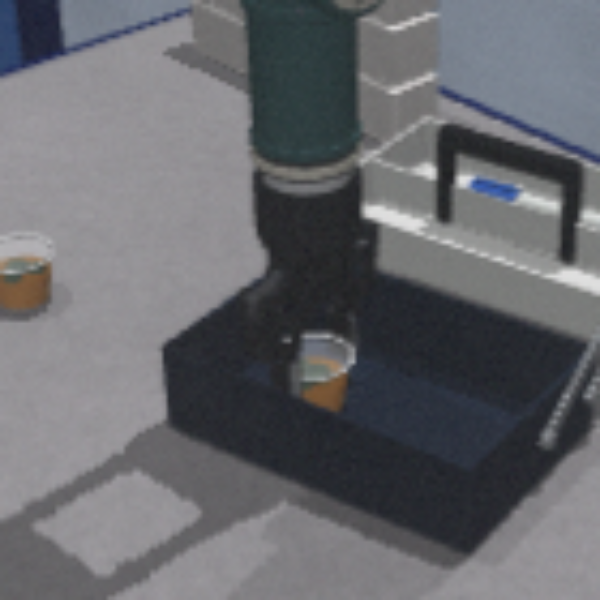

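The force reached 12 N up at exactly the predicted TCP height of 0.028, so the cup stands on the floor. Release and rise.

Emit:
arm_command --rows '[{"delta_rot": [0,0,0],"xyz": [0,0,-0.001],"gripper": 0.062},{"delta_rot": [0,0,0],"xyz": [0,0,0],"gripper": 0.067},{"delta_rot": [0,0,0],"xyz": [0,0,0],"gripper": 0.072},{"delta_rot": [0,0,0],"xyz": [0,0,0],"gripper": 0.08},{"delta_rot": [0,0,0],"xyz": [0,0,0],"gripper": 0.08},{"delta_rot": [0,0,0],"xyz": [0,0,-0.008],"gripper": 0.08},{"delta_rot": [0,0,0],"xyz": [0,0,-0.015],"gripper": 0.08},{"delta_rot": [0,0,0],"xyz": [0,0,-0.025],"gripper": 0.08},{"delta_rot": [0,0,0],"xyz": [0,0,-0.025],"gripper": 0.08},{"delta_rot": [0,0,0],"xyz": [0,0,-0.025],"gripper": 0.08},{"delta_rot": [0,0,0],"xyz": [0,0,-0.01],"gripper": 0.0854},{"delta_rot": [0,0,0],"xyz": [0,0,0],"gripper": 0.0854}]'

```text
time: 18.55
tool_pos: [0.4935, 0.0644, 0.1376]
tcp_rot: [3.122, 0.353, 0.007]
wrist_force: [-0.4, 0.4, -0.3]
width: 1.003
```

```bash
python3 g.py "[-0.009,.352,.12]"; python3 - <<'E'
from h import *
c=cam("side")
cv2.imwrite('pics/c11.png',cv2.resize(c['pixels'][130:270,220:360,::-1],(600,600)))
E
```

```text
t 18.55 box [-0.0035  0.0545  0.1376] yaw 12.89 z [ 0.004  0.    -1.   ] w 1.0032085073581456 F [-0.4  0.4 -0.3]
[-0.009,.352,.12] tool shift [-0.0048 -0.2975  0.0174]
a [0.1285 0.2826 0.    ]
b [-0.0101  0.3519  0.    ]
```

View pics/c11.png

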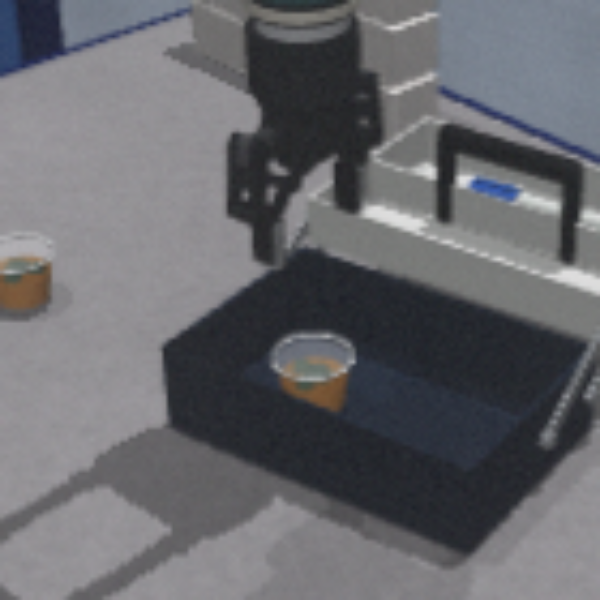

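cup_a stands upright in the box. Next is cup_b.

Emit:
arm_command --rows '[{"delta_rot": [0,0,0],"xyz": [-0.0004,-0.015,0],"gripper": 0.0854},{"delta_rot": [0,0,0],"xyz": [-0.0004,-0.0257,0],"gripper": 0.0854},{"delta_rot": [0,0,0],"xyz": [-0.0004,-0.0257,0],"gripper": 0.0854},{"delta_rot": [0,0,0],"xyz": [-0.0004,-0.0257,0],"gripper": 0.0854},{"delta_rot": [0,0,0],"xyz": [-0.0004,-0.0257,0],"gripper": 0.0854},{"delta_rot": [0,0,0],"xyz": [-0.0004,-0.0257,0],"gripper": 0.0854},{"delta_rot": [0,0,0],"xyz": [-0.0004,-0.0257,0],"gripper": 0.0854},{"delta_rot": [0,0,0],"xyz": [-0.0004,-0.0257,0],"gripper": 0.0854},{"delta_rot": [0,0,0],"xyz": [-0.0004,-0.0257,0],"gripper": 0.0854},{"delta_rot": [0,0,0],"xyz": [-0.0004,-0.0257,0.01],"gripper": 0.0854},{"delta_rot": [0,0,0],"xyz": [-0.0004,-0.0257,0.02],"gripper": 0.0854},{"delta_rot": [0,0,0],"xyz": [-0.0004,-0.0257,0.02],"gripper": 0.0854}]'

```text
time: 19.8
tool_pos: [0.419, 0.3545, 0.0835]
tcp_rot: [3.121, 0.353, -0.003]
wrist_force: [0.2, -0.0, -0.5]
width: 1.0
```

Emit:
arm_command --rows '[{"delta_rot": [0,0,0],"xyz": [0,0,0],"gripper": 0.0854},{"delta_rot": [0,0,0],"xyz": [0,0,0],"gripper": 0.0854}]'

```text
time: 20.0
tool_pos: [0.4187, 0.353, 0.0833]
tcp_rot: [3.119, 0.355, -0.006]
wrist_force: [-0.2, 0.4, 0.9]
width: 1.0
```

```bash
python3 g.py "[-0.0085,.352,.019]"
```

```text
t 20.0 box [-0.0128  0.3525  0.0833] yaw 13.0 z [-0.004 -0.003 -1.   ] w 1.0004512287427745 F [-0.2  0.4  0.9]
[-0.0085,.352,.019] tool shift [0.0045 0.0004 0.0643]
a [0.1285 0.2826 0.    ]
b [-0.0101  0.3519  0.    ]
```

Emit:
arm_command --rows '[{"delta_rot": [0,0,0],"xyz": [0.003,0,0],"gripper": 0.0854},{"delta_rot": [0,0,0],"xyz": [0,0,0.01],"gripper": 0.0854},{"delta_rot": [0,0,0],"xyz": [0,0,0.01],"gripper": 0.0854},{"delta_rot": [0,0,0],"xyz": [0,0,0.01],"gripper": 0.0854},{"delta_rot": [0,0,0],"xyz": [0,0,0.01],"gripper": 0.0854},{"delta_rot": [0,0,0],"xyz": [0,0,0.01],"gripper": 0.0854},{"delta_rot": [0,0,0],"xyz": [0,0,0.008],"gripper": 0.0854},{"delta_rot": [0,0,0],"xyz": [0,0,0],"gripper": 0.0854}]' --force 30

```text
time: 20.8
tool_pos: [0.4226, 0.3531, 0.0257]
tcp_rot: [3.12, 0.353, -0.004]
wrist_force: [-0.4, 0.9, 0.1]
width: 1.0
```

```bash
python3 g.py "[-0.0085,.352,.019]"; python3 - <<'E'
from h import *
c=cam("side"); q=proj(c,[.4226,.353,.046])[0].astype(int); print(q)
cv2.imwrite('pics/c12.png',cv2.resize(c['pixels'][q[1]-40:q[1]+40,q[0]-40:q[0]+40,::-1],(600,600)))
E
```

```text
t 20.8 box [-0.0089  0.3518  0.0257] yaw 12.89 z [-0.002 -0.002 -1.   ] w 0.9995458870974095 F [-0.4  0.9  0.1]
[-0.0085,.352,.019] tool shift [ 0.0005 -0.0002  0.0067]
a [0.1285 0.2826 0.    ]
b [-0.0101  0.3519  0.    ]
[224 187]
```

View pics/c12.png

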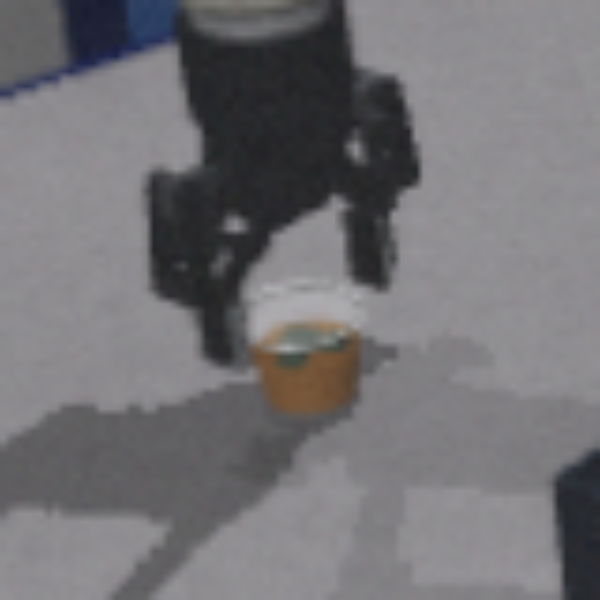

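The fingers straddle cup_b's lid, as they did on cup_a. Same grasp.

Emit:
arm_command --rows '[{"delta_rot": [0,0,0],"xyz": [0,0,0.004],"gripper": 0.0854},{"delta_rot": [0,0,0],"xyz": [0,0,0.003],"gripper": 0.075},{"delta_rot": [0,0,0],"xyz": [0,0,0],"gripper": 0.07},{"delta_rot": [0,0,0],"xyz": [0,0,0],"gripper": 0.066},{"delta_rot": [0,0,0],"xyz": [0,0,0],"gripper": 0.063},{"delta_rot": [0,0,0],"xyz": [0,0,0],"gripper": 0.06},{"delta_rot": [0,0,0],"xyz": [0,0,0],"gripper": 0.055},{"delta_rot": [0,0,0],"xyz": [0,0,0],"gripper": 0.05},{"delta_rot": [0,0,0],"xyz": [0,0,0],"gripper": 0.05}]' --force 30

```text
time: 21.75
tool_pos: [0.4238, 0.3541, 0.0211]
tcp_rot: [-3.122, -0.353, -0.0]
wrist_force: [-2.1, -1.7, 5.1]
width: 0.709
```

Emit:
arm_command --rows '[{"delta_rot": [0,0,0],"xyz": [0,0,-0.004],"gripper": 0.05},{"delta_rot": [0,0,0],"xyz": [0,0,-0.006],"gripper": 0.05},{"delta_rot": [0,0,0],"xyz": [0,0,0],"gripper": 0.05}]'

```text
time: 22.05
tool_pos: [0.4245, 0.3546, 0.0314]
tcp_rot: [-3.121, -0.353, -0.003]
wrist_force: [0.9, -0.5, 0.2]
width: 0.708
```

```bash
python3 g.py "[-0.005,-.055,.15]"; python3 - <<'E'
from h import *
c=cam("side"); q=proj(c,[.4226,.353,.046])[0].astype(int); print(q)
cv2.imwrite('pics/c13.png',cv2.resize(c['pixels'][q[1]-40:q[1]+40,q[0]-40:q[0]+40,::-1],(600,600)))
E
```

```text
t 22.05 box [-0.0068  0.3528  0.0314] yaw 12.89 z [ 0.002  0.001 -1.   ] w 0.7079880290655095 F [ 0.9 -0.5  0.2]
[-0.005,-.055,.15] tool shift [ 0.001   0.4077 -0.1189]
a [0.1285 0.2826 0.    ]
b [-0.0101  0.3519  0.    ]
[224 187]
```

View pics/c13.png

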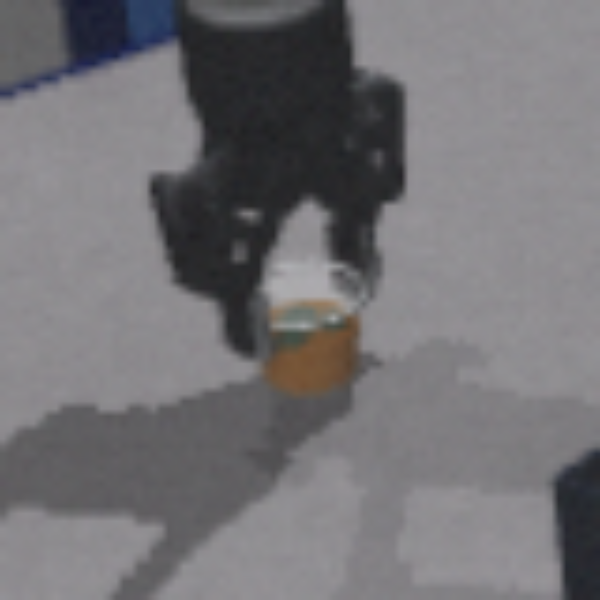

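cup_b is held upright. Lift and carry.

Emit:
arm_command --rows '[{"delta_rot": [0,0,0],"xyz": [0,0,-0.015],"gripper": 0.05},{"delta_rot": [0,0,0],"xyz": [0,0,-0.022],"gripper": 0.05},{"delta_rot": [0,0,0],"xyz": [0,0,-0.022],"gripper": 0.05},{"delta_rot": [0,0,0],"xyz": [0,0.01,-0.022],"gripper": 0.05},{"delta_rot": [0,0,0],"xyz": [0,0.02,-0.022],"gripper": 0.05},{"delta_rot": [0,0,0],"xyz": [0,0.024,-0.015],"gripper": 0.05},{"delta_rot": [0,0,0],"xyz": [0,0.024,0],"gripper": 0.05},{"delta_rot": [0,0,0],"xyz": [0,0.024,0],"gripper": 0.05},{"delta_rot": [0,0,0],"xyz": [0,0.024,0],"gripper": 0.05},{"delta_rot": [0,0,0],"xyz": [0,0.024,0],"gripper": 0.05},{"delta_rot": [0,0,0],"xyz": [0,0.024,0],"gripper": 0.05},{"delta_rot": [0,0,0],"xyz": [0,0.024,0],"gripper": 0.05}]'

```text
time: 23.3
tool_pos: [0.4682, 0.1601, 0.1495]
tcp_rot: [-3.122, -0.353, -0.001]
wrist_force: [1.0, 0.3, -0.7]
width: 0.709
```

Emit:
arm_command --rows '[{"delta_rot": [0,0,0],"xyz": [0,0.024,0],"gripper": 0.05},{"delta_rot": [0,0,0],"xyz": [0,0.024,0],"gripper": 0.05},{"delta_rot": [0,0,0],"xyz": [0,0.024,0],"gripper": 0.05},{"delta_rot": [0,0,0],"xyz": [0,0.024,0],"gripper": 0.05},{"delta_rot": [0,0,0],"xyz": [0,0.024,0],"gripper": 0.05},{"delta_rot": [0,0,0],"xyz": [0,0.024,0],"gripper": 0.05},{"delta_rot": [0,0,0],"xyz": [0,0.024,0],"gripper": 0.05},{"delta_rot": [0,0,0],"xyz": [0,0.024,0],"gripper": 0.05},{"delta_rot": [0,0,0],"xyz": [0,0.018,0],"gripper": 0.05},{"delta_rot": [0,0,0],"xyz": [0,0,0],"gripper": 0.05},{"delta_rot": [0,0,0],"xyz": [0,0,0],"gripper": 0.05}]'

```text
time: 24.4
tool_pos: [0.5148, -0.0437, 0.149]
tcp_rot: [-3.122, -0.351, -0.001]
wrist_force: [-0.0, 0.1, -0.8]
width: 0.708
```

```bash
python3 g.py "[-0.005,-.055,.0285]"; python3 - <<'E'
from h import *
c=cam("side")
cv2.imwrite('pics/c14.png',cv2.resize(c['pixels'][130:270,220:360,::-1],(600,600)))
E
```

```text
t 24.4 box [-0.0067 -0.0556  0.149 ] yaw 12.82 z [ 0.  0. -1.] w 0.7076206713014876 F [-0.   0.1 -0.8]
[-0.005,-.055,.0285] tool shift [ 0.0016 -0.0005  0.1205]
a [0.1285 0.2826 0.    ]
b [-0.0101  0.3519  0.    ]
```

View pics/c14.png

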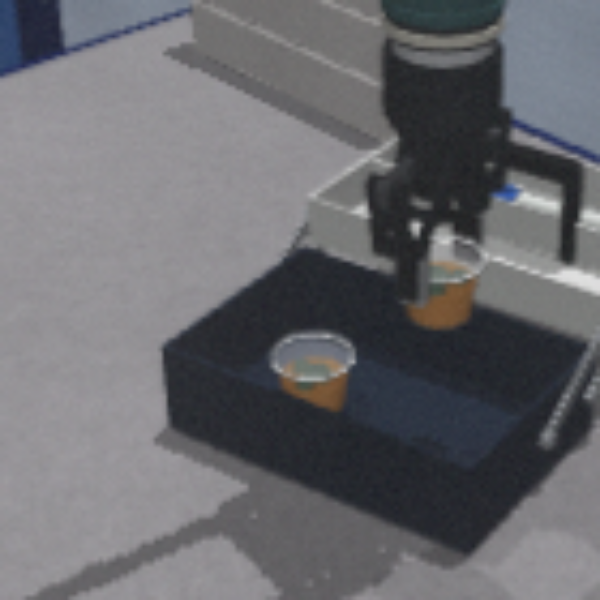

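cup_b hangs upright over the free half of the compartment. Lower it.

Emit:
arm_command --rows '[{"delta_rot": [0,0,0],"xyz": [0.001,0,0.015],"gripper": 0.05},{"delta_rot": [0,0,0],"xyz": [0,0,0.015],"gripper": 0.05},{"delta_rot": [0,0,0],"xyz": [0,0,0.015],"gripper": 0.05},{"delta_rot": [0,0,0],"xyz": [0,0,0.015],"gripper": 0.05},{"delta_rot": [0,0,0],"xyz": [0,0,0.015],"gripper": 0.05},{"delta_rot": [0,0,0],"xyz": [0,0,0.015],"gripper": 0.05},{"delta_rot": [0,0,0],"xyz": [0,0,0.014],"gripper": 0.05},{"delta_rot": [0,0,0],"xyz": [0,0,0.008],"gripper": 0.05},{"delta_rot": [0,0,0],"xyz": [0,0,0.004],"gripper": 0.05},{"delta_rot": [0,0,0],"xyz": [0,0,0.002],"gripper": 0.05},{"delta_rot": [0,0,0],"xyz": [0,0,0],"gripper": 0.05},{"delta_rot": [0,0,0],"xyz": [0,0,0],"gripper": 0.05}]'

```text
time: 25.65
tool_pos: [0.5164, -0.0436, 0.0311]
tcp_rot: [3.121, 0.353, 0.002]
wrist_force: [0.1, -0.8, -0.3]
width: 0.707
```

Emit:
arm_command --rows '[{"delta_rot": [0,0,0],"xyz": [0,0,0.001],"gripper": 0.05},{"delta_rot": [0,0,0],"xyz": [0,0,0.001],"gripper": 0.05},{"delta_rot": [0,0,0],"xyz": [0,0,0],"gripper": 0.05}]'

```text
time: 25.95
tool_pos: [0.5158, -0.0435, 0.0286]
tcp_rot: [3.122, 0.353, 0.0]
wrist_force: [-0.4, 0.7, -0.2]
width: 0.705
```

Emit:
arm_command --rows '[{"delta_rot": [0,0,0],"xyz": [0,0,0.001],"gripper": 0.05},{"delta_rot": [0,0,0],"xyz": [0,0,0.001],"gripper": 0.05},{"delta_rot": [0,0,0],"xyz": [0,0,0],"gripper": 0.05}]'

```text
time: 26.25
tool_pos: [0.516, -0.0435, 0.028]
tcp_rot: [3.122, 0.353, -0.0]
wrist_force: [-5.3, 0.9, 10.9]
width: 0.703
```

Floor contact, the same as cup_a. Release and rise to above the handle height.

Emit:
arm_command --rows '[{"delta_rot": [0,0,0],"xyz": [0,0,-0.001],"gripper": 0.062},{"delta_rot": [0,0,0],"xyz": [0,0,0],"gripper": 0.067},{"delta_rot": [0,0,0],"xyz": [0,0,0],"gripper": 0.072},{"delta_rot": [0,0,0],"xyz": [0,0,0],"gripper": 0.08},{"delta_rot": [0,0,0],"xyz": [0,0,0],"gripper": 0.08},{"delta_rot": [0,0,0],"xyz": [0,0,-0.008],"gripper": 0.08},{"delta_rot": [0,0,0],"xyz": [0,0,-0.015],"gripper": 0.08},{"delta_rot": [0,0,0],"xyz": [0,0,-0.03],"gripper": 0.08},{"delta_rot": [0,0,0],"xyz": [0,0,-0.035],"gripper": 0.08},{"delta_rot": [0,0,0],"xyz": [0,0,-0.035],"gripper": 0.08},{"delta_rot": [0,0,0],"xyz": [0,0,-0.035],"gripper": 0.0854},{"delta_rot": [0,0,0],"xyz": [0,0,-0.025],"gripper": 0.0854}]'

```text
time: 27.45
tool_pos: [0.5167, -0.0436, 0.214]
tcp_rot: [3.121, 0.353, 0.006]
wrist_force: [0.9, 0.1, 0.1]
width: 1.006
```

```bash
python3 g.py "[0.178,0.003,.21]"; python3 - <<'E'
from h import *
c=cam("side")
cv2.imwrite('pics/c15.png',cv2.resize(c['pixels'][120:270,220:370,::-1],(600,600)))
E
```

```text
t 27.45 box [-0.0047 -0.0559  0.214 ] yaw 12.9 z [ 0.004 -0.    -1.   ] w 1.0059969126535955 F [0.9 0.1 0.1]
[0.178,0.003,.21] tool shift [ 0.1829 -0.0584  0.0045]
a [0.1285 0.2826 0.    ]
b [-0.0101  0.3519  0.    ]
```

View pics/c15.png

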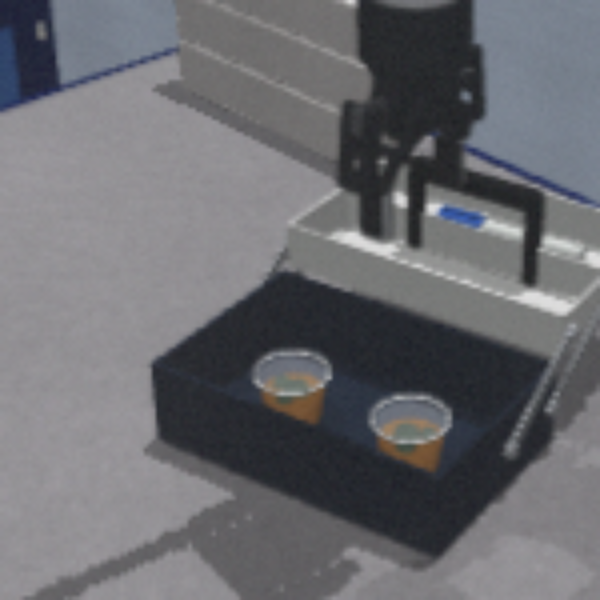

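Both amber cups stand upright in the compartment and the tray is still open. Back to the handle.

Emit:
arm_command --rows '[{"delta_rot": [0,0,0],"xyz": [0.009,-0.003,0],"gripper": 0.0854},{"delta_rot": [0,0,0],"xyz": [0.0193,-0.006,0],"gripper": 0.0854},{"delta_rot": [0,0,0],"xyz": [0.0193,-0.006,0],"gripper": 0.0854},{"delta_rot": [0,0,0],"xyz": [0.0193,-0.006,0],"gripper": 0.0854},{"delta_rot": [0,0,0],"xyz": [0.0193,-0.006,0],"gripper": 0.0854},{"delta_rot": [0,0,0],"xyz": [0.0193,-0.006,0],"gripper": 0.0854},{"delta_rot": [0,0,0],"xyz": [0.0193,-0.006,0],"gripper": 0.0854},{"delta_rot": [0,0,0],"xyz": [0.0193,-0.006,0],"gripper": 0.0854},{"delta_rot": [0,0,0],"xyz": [0.0193,-0.006,0],"gripper": 0.0854},{"delta_rot": [0,0,0],"xyz": [0.0193,-0.006,0],"gripper": 0.0854},{"delta_rot": [0,0,0],"xyz": [0,0,0],"gripper": 0.0854},{"delta_rot": [0,0,0],"xyz": [0,0,0],"gripper": 0.0854}]'

```text
time: 28.7
tool_pos: [0.6802, 0.0532, 0.2081]
tcp_rot: [-3.122, -0.354, 0.006]
wrist_force: [0.8, -0.8, 0.7]
width: 1.002
```

```bash
python3 g.py "[0.178,0.003,.1355]"
```

```text
t 28.7 box [0.1761 0.0024 0.2081] yaw 12.93 z [-0.004 -0.    -1.   ] w 1.0021523419186846 F [ 0.8 -0.8  0.7]
[0.178,0.003,.1355] tool shift [ 0.0022 -0.0005  0.0726]
a [0.1285 0.2826 0.    ]
b [-0.0101  0.3519  0.    ]
```

Emit:
arm_command --rows '[{"delta_rot": [0,0,0],"xyz": [0.002,0,0.0126],"gripper": 0.0854},{"delta_rot": [0,0,0],"xyz": [0,0,0.012],"gripper": 0.0854},{"delta_rot": [0,0,0],"xyz": [0,0,0.012],"gripper": 0.0854},{"delta_rot": [0,0,0],"xyz": [0,0,0.012],"gripper": 0.0854},{"delta_rot": [0,0,0],"xyz": [0,0,0.012],"gripper": 0.0854},{"delta_rot": [0,0,0],"xyz": [0,0,0.012],"gripper": 0.0854},{"delta_rot": [0,0,0],"xyz": [0,0,0],"gripper": 0.05},{"delta_rot": [0,0,0],"xyz": [0,0,0],"gripper": 0.03},{"delta_rot": [0,0,0],"xyz": [0,0,0],"gripper": 0.024},{"delta_rot": [0,0,0],"xyz": [0,0,0],"gripper": 0.024}]' --force 40

```text
time: 29.7
tool_pos: [0.6838, 0.0534, 0.139]
tcp_rot: [3.122, 0.353, 0.003]
wrist_force: [-0.0, -0.8, 0.4]
width: 0.332
```

```bash
python3 g.py "[0.178,0.003,.1355]"; python3 - <<'E'
from h import *
c=cam("side")
cv2.imwrite('pics/c16.png',cv2.resize(c['pixels'][100:250,250:400,::-1],(600,600)))
E
```

```text
t 29.7 box [0.1797 0.0017 0.139 ] yaw 12.89 z [ 0.002  0.    -1.   ] w 0.332123988654075 F [-0.  -0.8  0.4]
[0.178,0.003,.1355] tool shift [-0.0017 -0.0013  0.0035]
a [0.1285 0.2826 0.    ]
b [-0.0101  0.3519  0.    ]
```

View pics/c16.png

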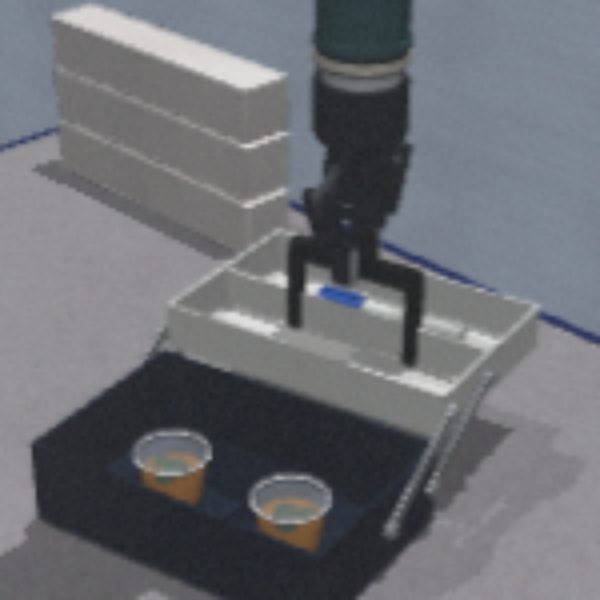

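The fingers straddle the bar. Adjust and close.

Emit:
arm_command --rows '[{"delta_rot": [0,0,0],"xyz": [-0.0017,0,0.0035],"gripper": 0.024},{"delta_rot": [0,0,0],"xyz": [0,0,0],"gripper": 0.01},{"delta_rot": [0,0,0],"xyz": [0,0,0],"gripper": 0.0},{"delta_rot": [0,0,0],"xyz": [0,0,0],"gripper": 0.0},{"delta_rot": [0,0,0],"xyz": [0,0,0],"gripper": 0.0}]'

```text
time: 30.25
tool_pos: [0.6822, 0.0531, 0.1346]
tcp_rot: [-3.122, -0.353, -0.003]
wrist_force: [4.8, 1.2, -1.5]
width: 0.177
```

Emit:
arm_command --rows '[{"delta_rot": [0,0,0],"xyz": [-0.0032,0,-0.0049],"gripper": 0},{"delta_rot": [0,0,0],"xyz": [-0.0035,0,-0.0047],"gripper": 0},{"delta_rot": [0,0,0],"xyz": [-0.0038,0,-0.0045],"gripper": 0},{"delta_rot": [0,0,0],"xyz": [-0.004,0,-0.0043],"gripper": 0},{"delta_rot": [0,0,0],"xyz": [-0.0042,0,-0.004],"gripper": 0},{"delta_rot": [0,0,0],"xyz": [-0.0045,0,-0.0038],"gripper": 0},{"delta_rot": [0,0,0],"xyz": [-0.0047,0,-0.0035],"gripper": 0},{"delta_rot": [0,0,0],"xyz": [-0.0049,0,-0.0033],"gripper": 0}]'

```text
time: 31.05
tool_pos: [0.6492, 0.0456, 0.168]
tcp_rot: [-3.122, -0.353, -0.001]
wrist_force: [4.0, 1.4, 0.7]
width: 0.177
```

```bash
python3 g.py
```

```text
t 31.05 box [0.1441 0.0018 0.168 ] yaw 12.89 z [ 0.  0. -1.] w 0.1773789111810059 F [4.  1.4 0.7]
a [0.1285 0.2826 0.    ]
b [-0.0101  0.3519  0.    ]
```

Emit:
arm_command --rows '[{"delta_rot": [0,0,0],"xyz": [-0.005,0,-0.003],"gripper": 0},{"delta_rot": [0,0,0],"xyz": [-0.0052,0,-0.0027],"gripper": 0},{"delta_rot": [0,0,0],"xyz": [-0.0053,0,-0.0024],"gripper": 0},{"delta_rot": [0,0,0],"xyz": [-0.0055,0,-0.0021],"gripper": 0},{"delta_rot": [0,0,0],"xyz": [-0.0056,0,-0.0018],"gripper": 0},{"delta_rot": [0,0,0],"xyz": [-0.0057,0,-0.0015],"gripper": 0},{"delta_rot": [0,0,0],"xyz": [-0.0057,0,-0.0011],"gripper": 0},{"delta_rot": [0,0,0],"xyz": [-0.0058,0,-0.0008],"gripper": 0},{"delta_rot": [0,0,0],"xyz": [-0.0058,0,-0.0005],"gripper": 0},{"delta_rot": [0,0,0],"xyz": [-0.0058,0,-0.0002],"gripper": 0},{"delta_rot": [0,0,0],"xyz": [-0.0058,0,0.0002],"gripper": 0},{"delta_rot": [0,0,0],"xyz": [-0.0058,0,0.0005],"gripper": 0}]'

```text
time: 32.25
tool_pos: [0.5831, 0.0306, 0.1824]
tcp_rot: [-3.122, -0.353, 0.002]
wrist_force: [-1.1, 2.4, 1.9]
width: 0.177
```

Emit:
arm_command --rows '[{"delta_rot": [0,0,0],"xyz": [-0.0058,0,0.0008],"gripper": 0},{"delta_rot": [0,0,0],"xyz": [-0.0057,0,0.0011],"gripper": 0},{"delta_rot": [0,0,0],"xyz": [-0.0057,0,0.0015],"gripper": 0},{"delta_rot": [0,0,0],"xyz": [-0.0056,0,0.0018],"gripper": 0},{"delta_rot": [0,0,0],"xyz": [-0.0055,0,0.0021],"gripper": 0},{"delta_rot": [0,0,0],"xyz": [-0.0053,0,0.0024],"gripper": 0},{"delta_rot": [0,0,0],"xyz": [-0.0052,0,0.0027],"gripper": 0},{"delta_rot": [0,0,0],"xyz": [-0.005,0,0.003],"gripper": 0}]'

```text
time: 33.05
tool_pos: [0.5408, 0.021, 0.1664]
tcp_rot: [-3.121, -0.353, 0.001]
wrist_force: [2.3, 3.8, -7.6]
width: 0.178
```

```bash
python3 g.py
```

```text
t 33.05 box [0.033  0.0017 0.1664] yaw 12.89 z [-0.001  0.    -1.   ] w 0.17795725099578139 F [ 2.3  3.8 -7.6]
a [0.1285 0.2826 0.    ]
b [-0.0101  0.3519  0.    ]
```

Emit:
arm_command --rows '[{"delta_rot": [0,0,0],"xyz": [-0.0049,0,0.0033],"gripper": 0},{"delta_rot": [0,0,0],"xyz": [-0.0047,0,0.0035],"gripper": 0},{"delta_rot": [0,0,0],"xyz": [-0.0045,0,0.0038],"gripper": 0},{"delta_rot": [0,0,0],"xyz": [-0.0042,0,0.004],"gripper": 0},{"delta_rot": [0,0,0],"xyz": [-0.004,0,0.0043],"gripper": 0},{"delta_rot": [0,0,0],"xyz": [-0.0038,0,0.0045],"gripper": 0},{"delta_rot": [0,0,0],"xyz": [-0.0035,0,0.0047],"gripper": 0},{"delta_rot": [0,0,0],"xyz": [-0.0016,0,0.0025],"gripper": 0},{"delta_rot": [0,0,0],"xyz": [0,0,0],"gripper": 0},{"delta_rot": [0,0,0],"xyz": [0,0,0],"gripper": 0}]'

```text
time: 34.05
tool_pos: [0.5117, 0.0144, 0.1365]
tcp_rot: [-3.121, -0.352, -0.003]
wrist_force: [4.8, 5.4, -8.6]
width: 0.175
```

```bash
python3 g.py
```

```text
t 34.05 box [0.0032 0.0017 0.1365] yaw 12.88 z [ 0.002  0.001 -1.   ] w 0.17481833113340647 F [ 4.8  5.4 -8.6]
a [0.1285 0.2826 0.    ]
b [-0.0101  0.3519  0.    ]
```

Emit:
arm_command --rows '[{"delta_rot": [0,0,0],"xyz": [-0.0008,0,0.0012],"gripper": 0},{"delta_rot": [0,0,0],"xyz": [-0.0006,0,0.001],"gripper": 0},{"delta_rot": [0,0,0],"xyz": [0,0,0],"gripper": 0},{"delta_rot": [0,0,0],"xyz": [0,0,0],"gripper": 0}]'

```text
time: 34.45
tool_pos: [0.5106, 0.0141, 0.1346]
tcp_rot: [-3.121, -0.352, -0.004]
wrist_force: [4.6, 5.5, -7.0]
width: 0.178
```

Emit:
arm_command --rows '[{"delta_rot": [0,0,0],"xyz": [-0.0003,0,0.001],"gripper": 0},{"delta_rot": [0,0,0],"xyz": [0,0,0],"gripper": 0},{"delta_rot": [0,0,0],"xyz": [0,0,0],"gripper": 0}]'

```text
time: 34.75
tool_pos: [0.5106, 0.0141, 0.1346]
tcp_rot: [-3.121, -0.352, -0.005]
wrist_force: [1.6, 5.4, -3.1]
width: 0.177
```

```bash
python3 g.py
```

```text
t 34.75 box [0.002  0.0017 0.1346] yaw 12.88 z [ 0.003  0.001 -1.   ] w 0.1769809509010217 F [ 1.6  5.4 -3.1]
a [0.1285 0.2826 0.    ]
b [-0.0101  0.3519  0.    ]
```

The TCP no longer moves while the force changes, so the tray is on its seat. One more small push, then release and rise.

Emit:
arm_command --rows '[{"delta_rot": [0,0,0],"xyz": [0,0,0.0015],"gripper": 0},{"delta_rot": [0,0,0],"xyz": [0,0,0],"gripper": 0},{"delta_rot": [0,0,0],"xyz": [0,0,0],"gripper": 0.025},{"delta_rot": [0,0,0],"xyz": [0,0,0],"gripper": 0.05},{"delta_rot": [0,0,0],"xyz": [0,0,0],"gripper": 0.06},{"delta_rot": [0,0,0],"xyz": [0,0,0],"gripper": 0.06},{"delta_rot": [0,0,0],"xyz": [0,0,-0.01],"gripper": 0.06},{"delta_rot": [0,0,0],"xyz": [0,0,-0.02],"gripper": 0.06},{"delta_rot": [0,0,0],"xyz": [0,0,-0.03],"gripper": 0.06},{"delta_rot": [0,0,0],"xyz": [0,0,-0.03],"gripper": 0.06},{"delta_rot": [0,0,0],"xyz": [0,0,-0.02],"gripper": 0.06},{"delta_rot": [0,0,0],"xyz": [0,0,0],"gripper": 0.06}]'

```text
time: 35.95
tool_pos: [0.512, 0.0134, 0.2468]
tcp_rot: [3.12, 0.352, 0.012]
wrist_force: [-0.5, 0.2, 1.1]
width: 0.707
```

```bash
python3 g.py; python3 - <<'E'
from h import *
S=[]
c=cam("side"); cv2.imwrite('pics/side9.png',c['pixels'][:,:,::-1])
cv2.imwrite('pics/c17.png',cv2.resize(c['pixels'][130:310,220:440,::-1],(733,600)))
P=cloud(c)
q=(P[...,2]>.15)&(P[...,2]<.17)&(abs(P[...,0]-.5)<.06)&(abs(P[...,1]-.01)<.075);w=P[q];print('handle',len(w),w.mean(0),w[:,2].max())
q=(np.hypot(P[...,0]-.493,P[...,1]+.3318)<.05)&(P[...,2]>.042)&(P[...,2]<.055);w=P[q];print('red',w.mean(0))
E
```

```text
t 35.95 box [0.0032 0.0007 0.2468] yaw 12.89 z [ 0.008 -0.    -1.   ] w 0.7065154710004072 F [-0.5  0.2  1.1]
a [0.1285 0.2826 0.    ]
b [-0.0101  0.3519  0.    ]
handle 206 [0.5068817  0.00719481 0.15743432] 0.1630397430991003
red [ 0.48907677 -0.33254406  0.0455238 ]
```

View pics/c17.png

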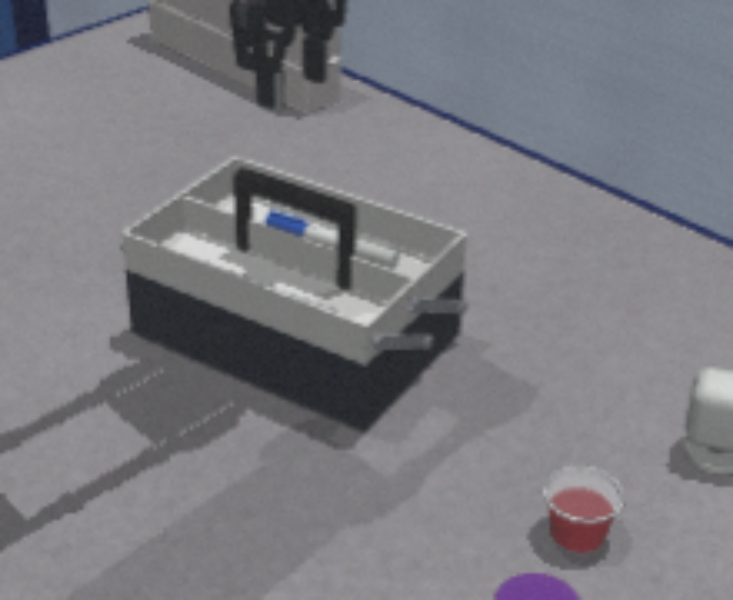

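The side view shows the tray closed flush, and the handle position matches the start within 0.5 mm. The marker is in the tray, and the red cup and sensor have not moved. The forceps are hidden in this view, so I'll move the arm aside and look from the top.

Emit:
arm_command --rows '[{"delta_rot": [0,0,0],"xyz": [0,-0.02,0],"gripper": 0.06},{"delta_rot": [0,0,0],"xyz": [0,-0.03,0],"gripper": 0.06},{"delta_rot": [0,0,0],"xyz": [0,-0.03,0],"gripper": 0.06},{"delta_rot": [0,0,0],"xyz": [0,-0.03,0],"gripper": 0.06},{"delta_rot": [0,0,0],"xyz": [0,-0.03,0],"gripper": 0.06},{"delta_rot": [0,0,0],"xyz": [0,-0.03,0],"gripper": 0.06},{"delta_rot": [0,0,0],"xyz": [0,-0.03,0],"gripper": 0.06},{"delta_rot": [0,0,0],"xyz": [0,-0.03,0],"gripper": 0.06},{"delta_rot": [0,0,0],"xyz": [0,-0.03,0],"gripper": 0.06},{"delta_rot": [0,0,0],"xyz": [0,-0.03,0],"gripper": 0.06},{"delta_rot": [0,0,0],"xyz": [0,-0.02,0],"gripper": 0.06},{"delta_rot": [0,0,0],"xyz": [0,0,0],"gripper": 0.06}]'

```text
time: 37.2
tool_pos: [0.4387, 0.3172, 0.2402]
tcp_rot: [3.12, 0.357, -0.004]
wrist_force: [-0.1, -1.3, 0.0]
width: 0.704
```

```bash
python3 - <<'E'
from h import *
c=cam("top"); cv2.imwrite('pics/top9.png',c['pixels'][:,:,::-1])
P=cloud(c)
q=(P[...,2]>.15)&(P[...,2]<.17)&(abs(P[...,0]-.51)<.06)&(abs(P[...,1]-.01)<.075);w=P[q];print('handle',len(w),w.mean(0))
q=(np.hypot(P[...,0]-.493,P[...,1]+.3318)<.05)&(P[...,2]>.04)&(P[...,2]<.055);w=P[q];print('red',w.mean(0))
E
```

```text
handle 358 [0.50978979 0.01243748 0.16092299]
red [ 0.49268984 -0.33156609  0.04584479]
```

View pics/top9.png

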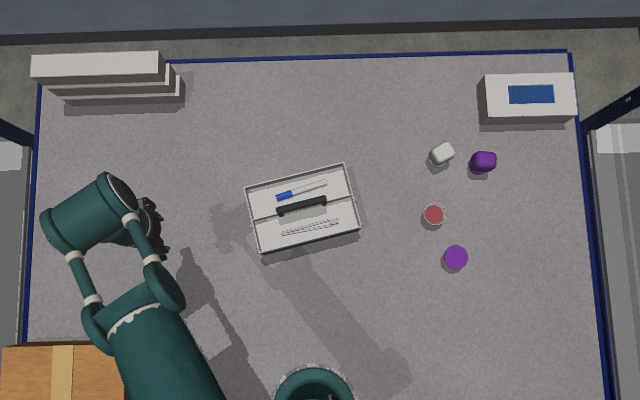

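The top view shows the tray closed at (303,208), with the forceps at (311,227) and the marker at (302,190) in it. The red cup (433,214) and sensor (441,154) have not moved, and the arm is clear of everything. Handing in.

```bash
python3 -c "
from workcell import bot
print(bot.finish_job())"
```

```text
the job is handed in; nothing more can be done
None
```

The job is done and handed in at about 37 s; the hand-in reports no verdict. I swung the tray open by its handle, stood both amber cups in the compartment, guided the tray back down onto its seat and moved the arm clear.

**Final checks:**
- **Tray:** It is closed. The handle is back within about 0.5 mm of its starting position in both views. On closing it stopped at a TCP height of 0.1346 m, the same as at the open stop.
- **Amber cups:** Each was lowered until the floor pushed back (11–12 N) at the expected height. Both looked upright in the last picture before closing. I could not see them after the tray was closed.
- **Tools:** The forceps and marker are both lying in the tray.
- **Red cup and sensor:** The red cup is within 1 mm of where it was. I checked the sensor only by eye, and it looks unmoved.

No final check failed or disagreed. During the run, one move call was refused because its rows lacked `delta_rot`. The gripper also came in a few mm off in x above each cup, which I corrected before gripping.

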